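Clamp a plaster mould insert into its casting fixture

ROBOT

A 6-joint arm with a two-finger parallel gripper is mounted at the origin on the work surface. World frame = base frame: x ahead of the robot, y to its left, z up, the work surface at z = 0. Lengths are in m, angles in rad, forces in N, time in s.
With the tool pointing down it reaches from about 0.35 to 0.975 m from the base axis. Payload 4.9 kg.
Tool frame: the origin (TCP) lies at the very end of the fingers, on their centre line; the grasp point (between the pads) lies 19 mm behind it; z points along the fingers, x is the direction in which the jaws open and shut, and the axes are right-handed (so a half turn about z gives the same grasp; the last joint's range is limited). The gripper opens to 85 mm and grips with 20 to 120 N. Pads are 22 mm wide; open, the fingers measure 114 mm over their backs; the gripper's body (76 mm by 85 mm) begins 54 mm behind the grasp point. The pads swing forward as they close: fully open they stand 13 mm farther back than shut.
Start: joints at [1.121, 0.053, 1.613, -0, 1.476, -0.119], TCP at [0.203, 0.591, 0.231] pointing down, gripper open.
Joint ranges: [-3.01, 3.01], [-1.01, 2.22], [0.06, 2.58], [-1.02, 4.17], [0.09, 2.62], [-3.14, 3.14]. Speed limits (rad/s): [2.57, 2.57, 3.14, 3.14, 3.14, 3.14].

INTERFACE

Orientations are given as a unit quaternion [w, x, y, z].
In Python, from plant import * gives the robot as it stands.
- The arm moves only by the shell command python3 -m inch 'ROWS'. ROWS is text: rows parted by semicolons, each of 7 numbers parted by spaces: the shift along the tool's x, y, z in m, then the turn, a rotation vector about the tool's x, y, z in rad, then the closure, from 0 (fully open) to 1 (shut). A call has 1 to 10 rows; each row shifts and turns the commanded pose from where the row before left it, along the tool's axes as they then stand; what a row does not reach is not made up. A row lasts 1/12 s, in which the tool goes at most 41.7 mm and 7.16 degrees, less where a joint would pass 70% of its speed; a pose out of reach is approached as far as the arm can. A call with a gripper value outside its range is refused whole. The fingers move at their own pace and stop on an object; the grip force is fixed at half the most. Time passes only in rows, so rows that do not move let the fingers close. It gives the time, the measured TCP pose, the force and the opening at its end, in the units of the state.
- state(): the state, without advancing time (a new reading comes with each control period).
- grab_frame(name): name is "scene" or "side" or "wrist"; returns the picture (400x640x3 uint8, blue, green, red); there is no depth.
- camera_info(name): a dict with "vertical_fov" (degrees; the focal length in pixels is half the picture's height over the tangent of half this angle, whatever the lens; pixels are square), "cx", "cy" (the principal point, pixels), "k1" (the pictures are not rectified: a ray, as slopes to the right and down, at radius r is drawn at 1 + k1 r^2 times it, then the intrinsics apply), "origin" and "rotation" of the camera in the world. Camera axes: x right, y down, z forward; pixel columns grow to the right and rows downward; lengths in m; the calibration is good to about 2 mm. A picture is of the moment at which its call begins: read the wrist's pose just before it. camera_info takes no time and is no camera call; for the wrist camera it gives the pose at the moment of the call.
- job_done(): hands the job in, once; it reports no verdict.
The state is a dict: "time": time; "joint_pos": joint angles; "joint_vel": joint speeds; "joint_efforts": joint torques, N m; "tool_pos": TCP position; "tool_rot": TCP orientation; "contact_force": force on the tool from outside, world axes, zero at the start; "ft_torque": the same for the moment, N m; "gripper_width": opening from 0.0 (shut) to 1.0 (fully open).
Only numpy, scipy, OpenCV 4.12 (cv2) and the standard library are available. Lean on these libraries where they do the work, as an engineer would, in place of code of your own. Each camera call takes 0.05 s, during which the arm holds its last target.

TASK

Swing the toggle clamp's arm up and back over centre so that it rests open, then take the plaster insert with the narrow nose from the sloping drying stand and lower it, still held, into the matching pocket of the casting fixture until it sits flat, square and fully home. Let go of it, then swing the clamp arm back over so that its rubber pad rests on the insert. Leave the plain plaster block on the stand and everything else on the bench where it is.

Things in the scene. Friction and masses are not known exactly. Their poses are not given: they have to be found in the camera images.
- fixture: Casting fixture, fixed: dark steel base 190 x 96 x 12 mm; on it an aluminium frame forms a T-shaped pocket 15 mm deep (rim 27 mm above the bench; frame 84 mm wide, x -43 to 69 mm). Origin on the bench under the centre of the pocket's wide part; x points to the pocket's narrow nose end and on to the clamp bracket (30 x 30 mm, 102 mm high, at x = 100 mm), z up.
- pocket (a point): Centre of the floor of the pocket's wide part, 12 mm above the bench; axes as the fixture. Wide part x -31.5 to 31.5 mm, 59 mm wide; narrow nose end x 31.5 to 57.5 mm, 35 mm wide. The insert is home when its origin lies here with equal axes; clearance about 1.5 mm each side.
- clamp_pivot (a point): Pivot of the clamp arm, 90 mm above the bench and 100 mm from the pocket centre along x; axes as the fixture; the arm turns about y.
- clamp_knob (a point): Centre of the black barrel grip, a short cylinder 26 mm in diameter and 28 mm long lying across the arm (along y), at the free end of the clamp arm, 150 mm from the pivot; its axes turn with the arm. The arm is a steel bar 14 mm wide and 12 mm high; a rubber pad hangs 34 mm below its middle line, 100 mm from the pivot.
- clamp (a joint): Angle of the clamp arm, rad: 0 = level over the pocket, pad just on the top of a seated insert; grows as the grip is lifted and swung back; 1.57 = upright (centre); 1.9 = open stop, leaning away from the pocket. With an empty pocket the closed arm drops to -0.06. By its own weight it falls to the side on which it is released.
- stand: Drying stand, fixed: a plywood board 140 x 220 mm that slopes 30 degrees, falling along the stand's x (away from the robot), with an 18 mm high ledge along its lower edge. Two plaster blocks lie on it side by side, about 106 mm between centres, which is on the left varies. Origin on the bench; the middle of the board's upper face lies at x = 50 mm, z = 75 mm.
- insert: Plaster insert, T-shaped from above, 44 mm thick, about 0.2 kg: wide part x -30 to 30 mm, 56 mm wide, then a nose 32 mm wide from x = 30 to 56 mm. Origin at the centre of the underside of the wide part; x points to the nose, z out of the top face; centre of mass at x = 8 mm. It starts on the slope, nose downhill against the ledge.
- plain_block: Plain rectangular plaster block, 86 x 56 x 44 mm, that does not fit the pocket; lies beside the insert on the stand. Origin on the underside, 30 mm from the upper end.
- jar: Small jar, 44 mm in diameter, 60 mm high, stands between stand and fixture; origin under its centre.
- plug: Small tapered plaster plug, 42 mm across the foot, 40 mm high, behind the jar; origin under its centre.
- bowl: Green bowl, 100 mm across and 45 mm high, on the left; origin under its centre.
- mould_c: Strapped plaster mould, 120 x 80 x 80 mm, on the right; origin under its centre.
- brush: Brush lying on the bench between stand and fixture; origin under its middle.
Mind the look-alikes: they are no part of the job. What is shaped like the insert but orange is not meant. Leave any red look-alike of the fixture alone.

How it is judged:
On the way, in this order (a step that is already met when the one before it is completed fails the run):
1. the clamp arm is swung back over centre to its open rest (value of joint clamp above 1.7 rad), for 0.2 s.
2. the insert is taken off the stand, the clamp still open (value of joint clamp above 1.7 rad and distance of insert from where it was at the start of the episode above 0.06 m and contact force between the fingers and insert above 0.5 N), for 0.1 s.
3. the insert is lowered into the pocket while held in the fingers (horizontal distance between insert and pocket below 0.006 m and z of insert in the frame of pocket below 0.01 m and contact force between the fingers and insert above 0.5 N), for 0.1 s.
4. the insert is seated and released, the clamp still open (horizontal distance between insert and pocket below 0.004 m and z of insert in the frame of pocket below 0.003 m and angle between insert's own z axis and vertical below 0.04 rad and angle between the x axis of insert and the x axis of pocket, either way round below 0.07 rad and contact force between the fingers and insert below 0.1 N and value of joint clamp above 1.7 rad), for 0.1 s.
5. the clamp arm is swung over onto the seated insert (horizontal distance between insert and pocket below 0.004 m and z of insert in the frame of pocket below 0.003 m and angle between insert's own z axis and vertical below 0.04 rad and angle between the x axis of insert and the x axis of pocket, either way round below 0.07 rad and value of joint clamp between -0.03 and 0.03 rad), for 0.2 s.
At the end, for the whole second after the job is handed in: Insert released, at rest in the pocket: within 4 mm of its centre in plan, under 3 mm above its floor, level within 0.04 and square within 0.07 rad; clamp joint between -0.03 and 0.03 rad; plain block within 25 mm, all other things within 30 mm of their starts (all of step 5 and contact force between the fingers and insert below 0.1 N and linear speed of insert below 0.01 m/s and distance of plain_block from where it was at the start of the episode below 0.025 m and distance of each of jar, plug, bowl, mould_c, brush from where it was at the start of the episode below 0.03 m); the robot touches nothing.
It fails at once if the plain block is moved from its place by more than 25 mm (distance of plain_block from where it was at the start of the episode above 0.025 m).
It fails at once if another thing on the bench is moved by more than 30 mm (distance of any of jar, plug, bowl, mould_c, brush from where it was at the start of the episode above 0.03 m).
It also fails if it takes over 72 s, if anything falls off the work surface, if the arm or the gripper's body presses on something with over 40 N, if the wrist force passes 120 N, or if a joint passes its speed limit or range.

## Working session

There is one attempt and no reset: what is moved stays moved. The work goes in short steps, Python scripts to look and compute and a shell command to move; the robot and the scene stay as the last step left them, time stands still between calls to the robot, and variables do not carry over. Pictures are saved under pics/ and viewed, and the job is handed in when it is done.

```bash
ls; mkdir -p pics; python3 - <<'E'
from plant import *
import cv2
print(state())
for n in ("scene","side","wrist"):
    print(n,camera_info(n))
    cv2.imwrite(f"pics/{n}0.png",grab_frame(n))
E
```

```text
pics
{'time': 0.0, 'joint_pos': array([ 1.12103809e+00,  5.33675312e-02,  1.61434173e+00, -2.66357542e-05,
        1.47598909e+00, -1.18965912e-01]), 'joint_vel': array([ 1.64331699e-03,  9.30245054e-06,  5.40953314e-04, -1.41217992e-03,
       -2.23064180e-03,  1.56341198e-04]), 'joint_efforts': array([ 2.21002258e-03, -3.93668354e+01, -3.70181465e+01, -3.21413415e-05,
        6.87009029e-03,  2.86960915e-05]), 'tool_pos': array([0.20270093, 0.59053859, 0.23002789]), 'tool_rot': array([ 5.17345684e-04,  8.13876103e-01,  5.81037504e-01, -9.17068339e-04]), 'contact_force': array([ 0.18836475, -0.02223079, -0.23727694]), 'ft_torque': array([ 0.00776674, -0.04502814, -0.02246144]), 'gripper_width': 0.9982962022784149}
scene {'vertical_fov': 47.6661485408183, 'cx': 318.3337698286101, 'cy': 199.22755115407114, 'k1': -0.10829082438659751, 'origin': array([ 0.89918329, -0.75145033,  0.98219555]), 'rotation': array([-0.35878861,  0.89569814,  0.24576327, -0.09271456])}
side {'vertical_fov': 48.32531440243679, 'cx': 314.1552109404628, 'cy': 203.03931994607595, 'k1': -0.072089279530935, 'origin': array([ 0.38496559, -1.14935304,  0.98612231]), 'rotation': array([-0.43251523,  0.89981187, -0.0541779 ,  0.01827351])}
wrist {'vertical_fov': 70.78470581629537, 'cx': 323.0368649706199, 'cy': 199.01234495604555, 'k1': -0.021007983422573675, 'origin': array([0.12397138, 0.61752837, 0.37271926]), 'rotation': array([0.13406636, 0.80232454, 0.57389694, 0.09457192])}
```

View pics/scene0.png

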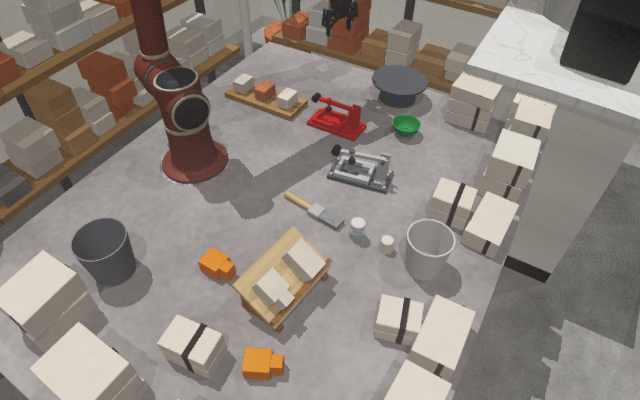

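View pics/side0.png

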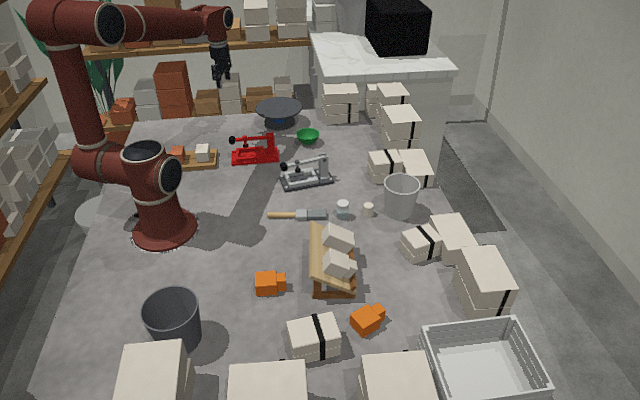

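View pics/wrist0.png

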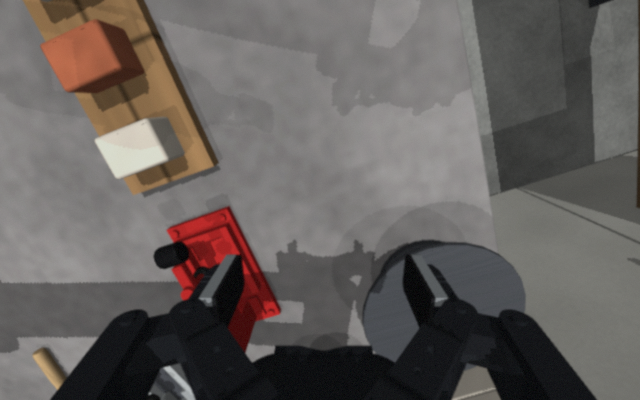

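```bash
cat > h.py <<'E'
import numpy as np, cv2
from scipy.spatial.transform import Rotation as R
from plant import *
def Q(q): return R.from_quat([q[1],q[2],q[3],q[0]])
def K(i,h=400): return h/2/np.tan(np.radians(i["vertical_fov"])/2)
def ray(i,uv):
    f=K(i); d=np.array([(uv[0]-i["cx"])/f,(uv[1]-i["cy"])/f]); u=d.copy()
    for _ in range(30): u=d/(1+i["k1"]*(u@u))
    v=Q(i["rotation"]).apply([u[0],u[1],1]); return np.array(i["origin"]),v/np.linalg.norm(v)
def proj(i,P):
    c=Q(i["rotation"]).inv().apply(np.atleast_2d(P)-i["origin"]); s=c[:,:2]/c[:,2:]
    s=s*(1+i["k1"]*(s**2).sum(1,keepdims=True)); return s*K(i)+[i["cx"],i["cy"]]
def onz(i,uv,z):
    o,d=ray(i,uv); return o+d*(z-o[2])/d[2]
def onplane(i,uv,p,n):
    o,d=ray(i,uv); return o+d*(((p-o)@n)/(d@n))
def two(i1,a,i2,b):
    o1,d1=ray(i1,a);o2,d2=ray(i2,b)
    s=np.linalg.lstsq(np.c_[d1,-d2],o2-o1,rcond=None)[0]
    p,q=o1+d1*s[0],o2+d2*s[1]; return (p+q)/2,np.linalg.norm(p-q)
def crop(im,x,y,w,h,s,name):
    c=cv2.resize(im[y:y+h,x:x+w],None,fx=s,fy=s,interpolation=cv2.INTER_CUBIC); cv2.imwrite(name,c)
E
python3 - <<'E'
from h import *
a=cv2.imread("pics/scene0.png");b=cv2.imread("pics/side0.png")
crop(a,225,220,120,110,6,"pics/c1.png");crop(a,310,130,100,70,8,"pics/c2.png")
crop(b,295,215,80,90,6,"pics/c3.png");crop(b,265,145,80,50,10,"pics/c4.png")
E
```

```text
(no output)
```

View pics/c1.png

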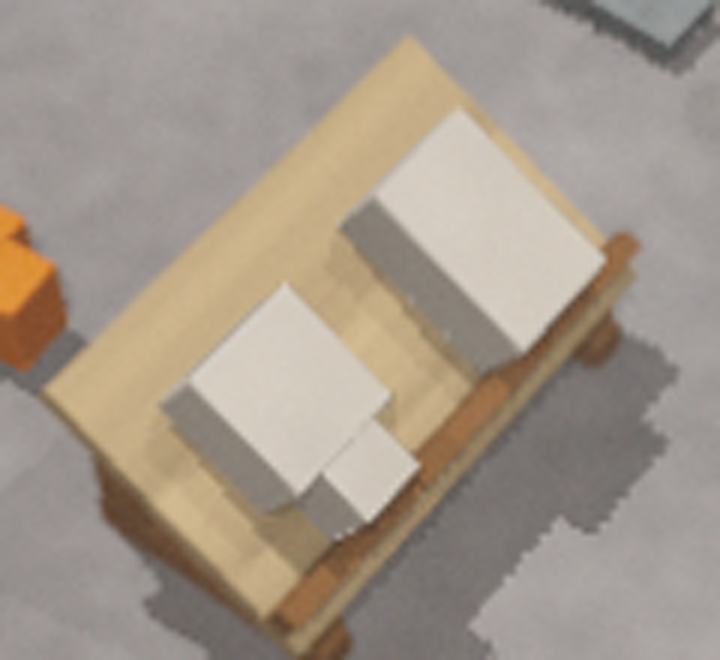

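View pics/c2.png

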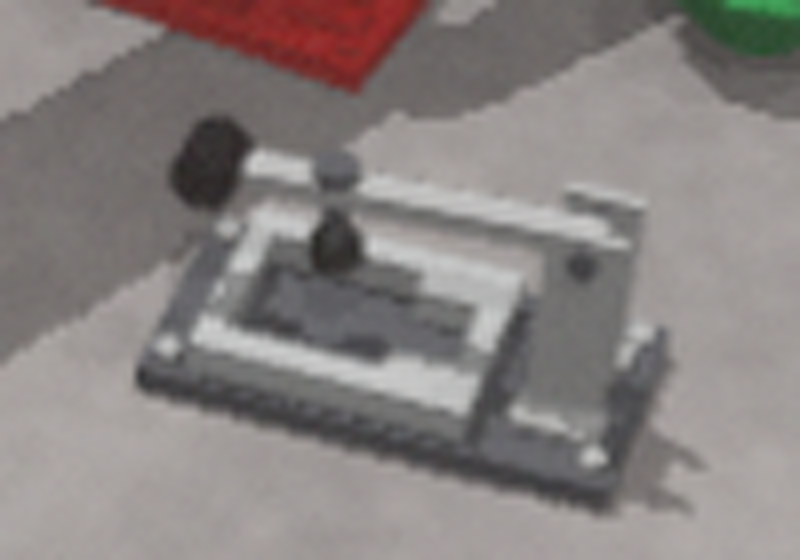

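View pics/c3.png

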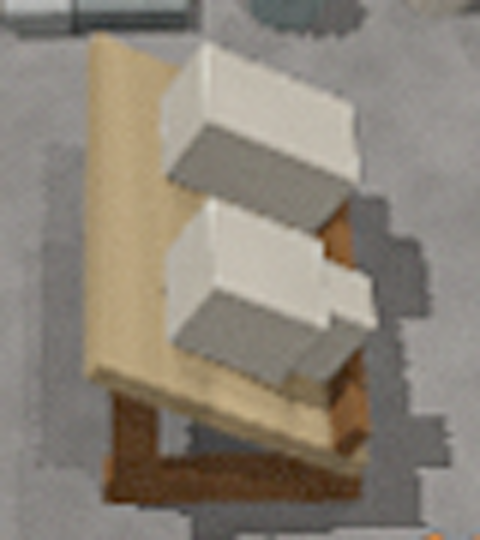

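View pics/c4.png

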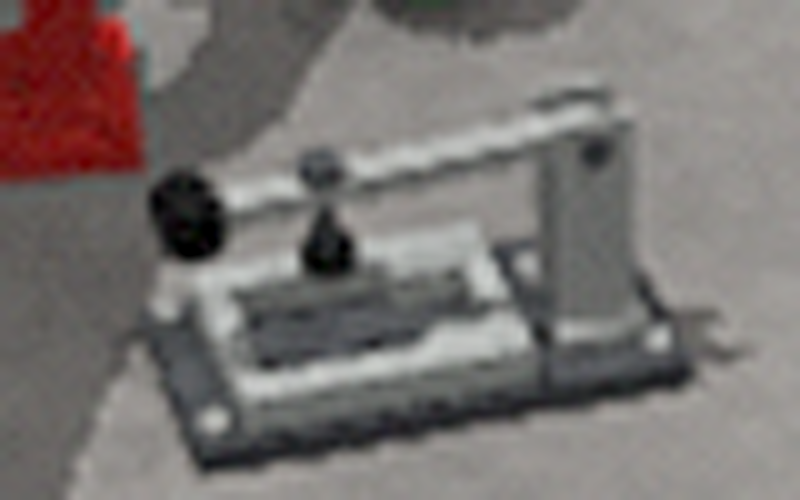

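```bash
python3 - <<'E'
from h import *
s=camera_info("scene");d=camera_info("side")
F=[((334.4,171.2),(289,184.5)),((368.7,181.2),(319,179.5)),((375.6,164.4),(313,167.5)),((341.9,156.9),(284.5,173.5))]
I=[((256.7,283.8),(330.5,263.7)),((272.5,267.5),(330.8,248.3)),((290,286.2),(349.2,255.8)),((275,302.5),(349.2,270)),((295,297.5),(357,261.7)),((286.3,307),(357.5,269.2))]
np.set_printoptions(precision=4,suppress=True)
for nm,L in(("F",F),("I",I)):
    for a,b in L:
        p,e=two(s,a,d,b); print(nm,p,e, onz(s,a,.027) if nm=="F" else "")
k=two(s,(310+212/8,130+162/8),d,(265+190/10,145+215/10));print("knob",k)
print("jar",onz(s,(357,236),0),"plug",onz(s,(386,252),0),"bowl",onz(s,(406,130),.02))
E
```

```text
F [0.4288 0.1665 0.0233] 0.0009427206336237367 [0.4303 0.1636 0.027 ]
F [0.5408 0.1792 0.0259] 0.0007024864418802529 [0.541  0.1786 0.027 ]
F [0.5272 0.256  0.0289] 0.0006241669631915072 [0.5262 0.2584 0.027 ]
F [0.4169 0.2375 0.0239] 0.00043940928045760834 [0.4182 0.2347 0.027 ]
I [ 0.5085 -0.3401  0.125 ] 0.00033378929133212663 
I [ 0.5166 -0.2888  0.1309] 0.00046701907892935643 
I [ 0.5671 -0.2957  0.1025] 0.0008693810986972526 
I [ 0.5592 -0.3455  0.0984] 0.0014379711494160346 
I [ 0.5876 -0.3076  0.0883] 0.00034415058230726707 
I [ 0.5838 -0.3379  0.0898] 0.0017993604718236221 
knob (array([0.4162, 0.1981, 0.0813]), np.float64(0.0012578189937412056))
jar [ 0.5993 -0.009   0.    ] plug [ 0.6924 -0.0182  0.    ] bowl [0.5377 0.4823 0.02  ]
```

```bash
cat >> h.py <<'E'
def toolR(): return Q(state()["tool_rot"])
def need(target,Rt=None,msg=""):
    """shift in present tool axes to get to world target, and rotvec in tool axes to Rt (applied after shift)"""
    st=state(); T=Q(st["tool_rot"]); sh=T.inv().apply(np.array(target)-st["tool_pos"])
    print(msg,"shift",np.round(sh,4),"rotvec",None if Rt is None else np.round((T.inv()*Rt).as_rotvec(),4))
def down(yaw): # x_tool heading yaw, z down
    x=np.array([np.cos(yaw),np.sin(yaw),0]);z=np.array([0,0,-1.]);return R.from_matrix(np.c_[x,np.cross(z,x),z])
E
python3 - <<'E'
from h import *
w=camera_info("wrist");st=state();T=Q(st["tool_rot"])
print("cam in tool",T.inv().apply(w["origin"]-st["tool_pos"]),"\n",(T.inv()*Q(w["rotation"])).as_matrix().round(3))
s=camera_info("scene");print("red corner",onz(s,(355,141),0),onz(s,(336,150),0))
need([.417,.198,.20],down(np.radians(100)))
E
```

```text
cam in tool [-0.00038426 -0.08328332 -0.14252808] 
 [[ 1.     0.001  0.   ]
 [-0.001  0.946  0.324]
 [ 0.    -0.324  0.946]]
red corner [0.40382672 0.35850373 0.        ] [ 3.71136006e-01  2.83123935e-01 -1.11022302e-16]
 shift [-0.3018  0.3301  0.0308] rotvec [-0.0006  0.0016 -0.5053]
```

```bash
python3 -m inch '-.027 .03 .002 0 0 0 0;-.027 .03 .002 0 0 0 0;-.027 .03 .002 0 0 0 0;-.027 .03 .002 0 0 0 0;-.027 .03 .002 0 0 0 0;-.027 .03 .002 0 0 0 0;-.027 .03 .002 0 0 0 0;-.027 .03 .002 0 0 0 0;-.027 .03 .002 0 0 0 0;-.027 .03 .002 0 0 0 0' ; python3 -m inch '0 0 0 0 0 -.1 0;0 0 0 0 0 -.1 0;0 0 0 0 0 -.1 0;0 0 0 0 0 -.1 0;0 0 0 0 0 -.1 0;0 0 0 0 0 0 0'; python3 - <<'E'
from h import *
need([.417,.198,.20],down(np.radians(100)))
w=camera_info("wrist");cv2.imwrite("pics/w1.png",grab_frame("wrist"))
E
```

```text
time: 0.98
tool_pos: [0.3993, 0.2365, 0.2111]
tool_rot: [0.0, 0.814, 0.581, 0.0]
contact_force: [0.6, 0.5, -0.5]
gripper_width: 0.999
time: 1.48
tool_pos: [0.3989, 0.2381, 0.211]
tool_rot: [-0.0, 0.644, 0.765, -0.0]
contact_force: [-0.1, -0.8, -0.5]
gripper_width: 1.004
 shift [-0.0426  0.0111  0.011 ] rotvec [-0.0005  0.0001 -0.004 ]
```

View pics/w1.png

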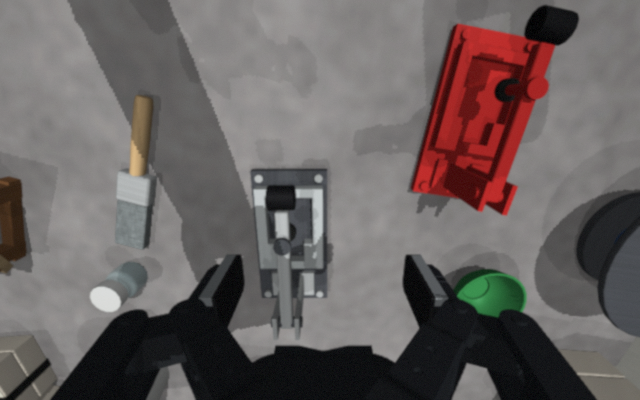

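```bash
python3 - <<'E'
from h import *
np.set_printoptions(precision=4,suppress=True)
im=cv2.imread("pics/w1.png");crop(im,235,155,110,190,4,"pics/w1c.png")
w=camera_info("wrist")
g=im[170:215,255:305].max(2);m=(g<40).astype(np.uint8)
n,l,st,c=cv2.connectedComponentsWithStats(m);k=1+st[1:,4].argmax();u=c[k]+[255,170];print(u,st[k])
print("knob",onz(w,u,.081))
for p in [(251,169),(327,169),(258,179),(319,178)]: print(onz(w,p,.012))
E
```

```text
[280.3546 197.7336] [ 12  16  28  25 657]
knob [0.4144 0.1962 0.081 ]
[0.408  0.1488 0.012 ]
[0.3922 0.2416 0.012 ]
[0.4193 0.1586 0.012 ]
[0.4052 0.2337 0.012 ]
```

View pics/w1c.png

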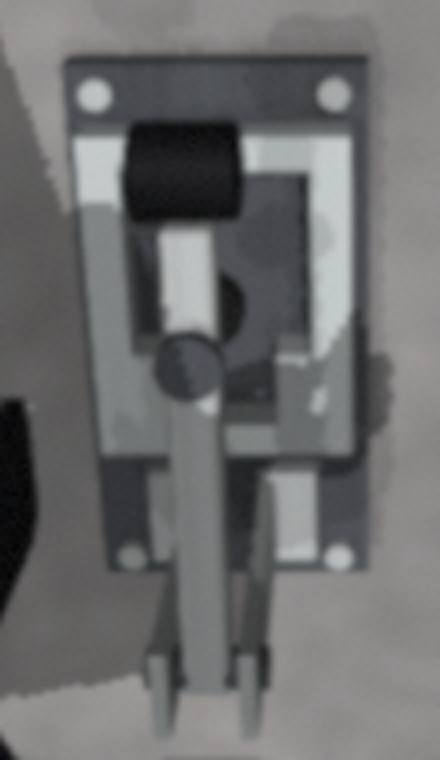

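```bash
python3 -m inch '-.0215 .0045 .01 0 0 0 0;-.0215 .0045 .03 0 0 0 0;0 0 .03 0 0 0 .2;0 0 .02 0 0 0 .3;0 0 0 0 0 0 .3;0 0 0 0 0 0 .3' ; python3 - <<'E'
from h import *
w=camera_info("wrist");im=grab_frame("wrist");cv2.imwrite("pics/w2.png",im)
print(state()["tool_pos"],proj(w,state()["tool_pos"]))
E
```

```text
time: 2.03
tool_pos: [0.4142, 0.1972, 0.1203]
tool_rot: [-0.001, 0.645, 0.764, -0.001]
contact_force: [0.6, -0.2, -0.0]
gripper_width: 0.697
[0.41545084 0.1976431  0.12207054] [[324.14575426 259.68130379]]
```

View pics/w2.png

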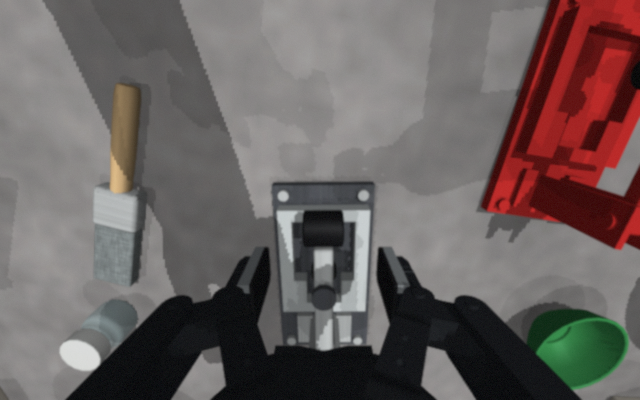

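```bash
python3 - <<'E'
from h import *
w=camera_info("wrist");im=cv2.imread("pics/w2.png")
g=im[205:250,295:350].max(2);m=(g<40).astype(np.uint8)
n,l,st,c=cv2.connectedComponentsWithStats(m);k=1+st[1:,4].argmax();u=c[k]+[295,205];print(u,st[k])
P=onz(w,u,.081);print(P);need([P[0],P[1],.06],down(np.radians(99.9)))
for p in [(273,184),(376,184)]: print(onz(w,p,.012))
E
```

```text
[321.65651438 228.49746193] [   7    6   42   36 1182]
[0.4172841 0.1965756 0.081    ]
 shift [-0.0014  0.0016  0.0621] rotvec [ 0.0005 -0.0001 -0.0046]
[0.41176207 0.14931923 0.012     ]
[0.39554852 0.24393958 0.012     ]
```

```bash
python3 -m inch '-.001 .001 .02 0 0 0 .3;0 0 .02 0 0 0 .3;0 0 .015 0 0 0 .35;0 0 .006 0 0 0 .4;0 0 0 0 0 0 .5;0 0 0 0 0 0 .6;0 0 0 0 0 0 .8;0 0 0 0 0 0 1;0 0 0 0 0 0 1;0 0 0 0 0 0 1'; python3 -m inch '0 0 0 0 0 0 1;0 0 0 0 0 0 1;0 0 0 0 0 0 1';  python3 - <<'E'
from h import *
w=camera_info("wrist");im=grab_frame("wrist");cv2.imwrite("pics/w3.png",im)
print(state()["tool_pos"],state()["contact_force"],state()["gripper_width"]*85)
E
```

```text
time: 2.92
tool_pos: [0.4176, 0.1975, 0.0625]
tool_rot: [0.001, 0.645, 0.764, 0.002]
contact_force: [-0.6, 2.5, 5.5]
gripper_width: 0.32
time: 3.17
tool_pos: [0.4176, 0.1975, 0.0625]
tool_rot: [0.001, 0.645, 0.764, 0.002]
contact_force: [-2.5, 1.6, 6.2]
gripper_width: 0.31
[0.41760153 0.19752816 0.062449  ] [-2.05386355  2.03985847  6.33382707] 26.957279678605744
```

View pics/w3.png

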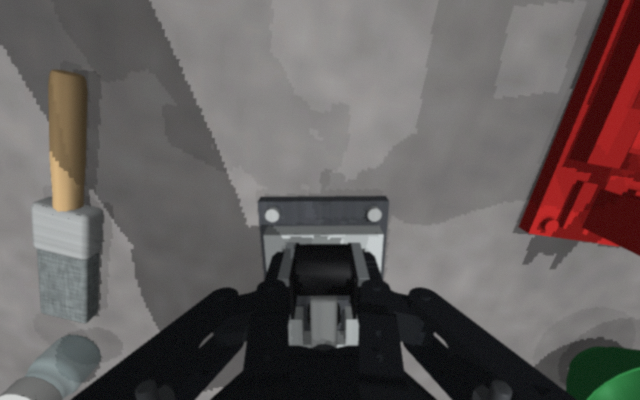

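```bash
python3 -m inch '0 .0002 -.021 0 0 0 1;0 .003 -.0207 0 0 0 1;0 .006 -.020 0 0 0 1;0 .0087 -.019 0 0 0 1;0 .0113 -.0177 0 0 0 1;0 0 0 0 0 0 1'; python3 - <<'E'
from h import *
im=grab_frame("side");crop(im,255,110,110,90,7,"pics/s4.png")
E
```

```text
time: 3.72
tool_pos: [0.4467, 0.2027, 0.1617]
tool_rot: [0.0, 0.645, 0.764, 0.002]
contact_force: [-3.1, 3.5, -1.3]
gripper_width: 0.318
```

View pics/s4.png

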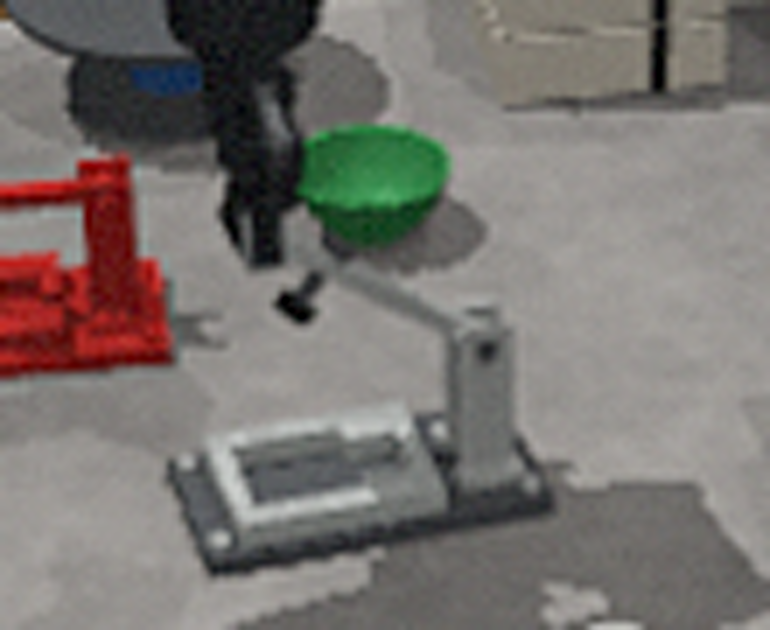

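Works: the arm has lifted with the grip (knob at side crop (255,240)), forces are small. Continue the arc.

```bash
python3 -m inch '0 .0137 -.0159 0 0 0 1;0 .0158 -.0138 0 0 0 1;0 .0175 -.0115 0 0 0 1;0 .019 -.0089 0 0 0 1;0 .020 -.0062 0 0 0 1;0 0 0 0 0 0 1'; python3 -m inch '0 .0207 -.0034 0 0 0 1;0 .021 -.0004 0 0 0 1;0 .0208 .0025 0 0 0 1;0 .019 .005 0 0 0 1;0 0 0 0 0 0 1;0 0 0 0 0 0 1'; python3 - <<'E'
from h import *
im=grab_frame("side");crop(im,255,110,110,90,7,"pics/s5.png")
E
```

```text
time: 4.27
tool_pos: [0.5302, 0.2175, 0.2143]
tool_rot: [-0.002, 0.645, 0.764, 0.0]
contact_force: [-4.4, 6.7, -0.1]
gripper_width: 0.315
time: 4.77
tool_pos: [0.6097, 0.2316, 0.2101]
tool_rot: [-0.002, 0.645, 0.765, 0.0]
contact_force: [-1.9, 7.1, 0.2]
gripper_width: 0.315
```

View pics/s5.png

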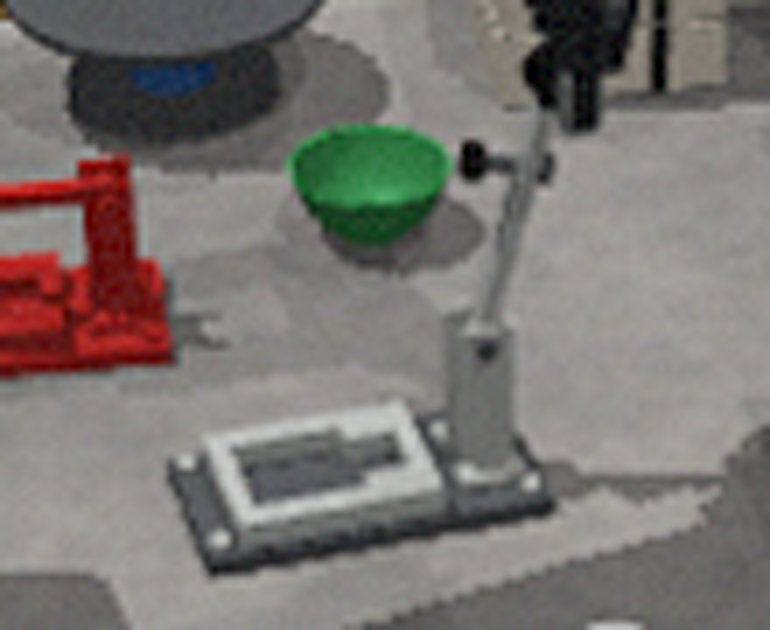

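```bash
python3 -m inch '0 0 0 0 0 0 .6;0 0 0 0 0 0 .2;0 0 0 0 0 0 0;0 0 0 0 0 0 0;0 0 -.03 0 0 0 0;0 0 -.04 0 0 0 0;0 -.036 -.01 0 0 0 0;0 -.04 0 0 0 0 0;0 -.04 0 0 0 0 0;0 0 0 0 0 0 0'; python3 - <<'E'
from h import *
cv2.imwrite("pics/w6.png",grab_frame("wrist"))
w=camera_info("wrist");import json;json.dump({k:(v.tolist() if hasattr(v,"tolist") else v) for k,v in w.items()},open("w6.json","w"))
im=grab_frame("side");crop(im,255,110,110,90,7,"pics/s6.png")
E
```

```text
time: 5.65
tool_pos: [0.4899, 0.2091, 0.29]
tool_rot: [-0.001, 0.645, 0.765, -0.002]
contact_force: [0.4, 0.0, -1.7]
gripper_width: 0.997
```

View pics/w6.png

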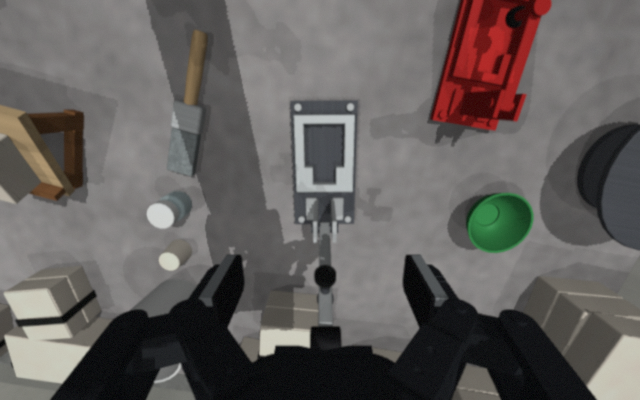

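View pics/s6.png

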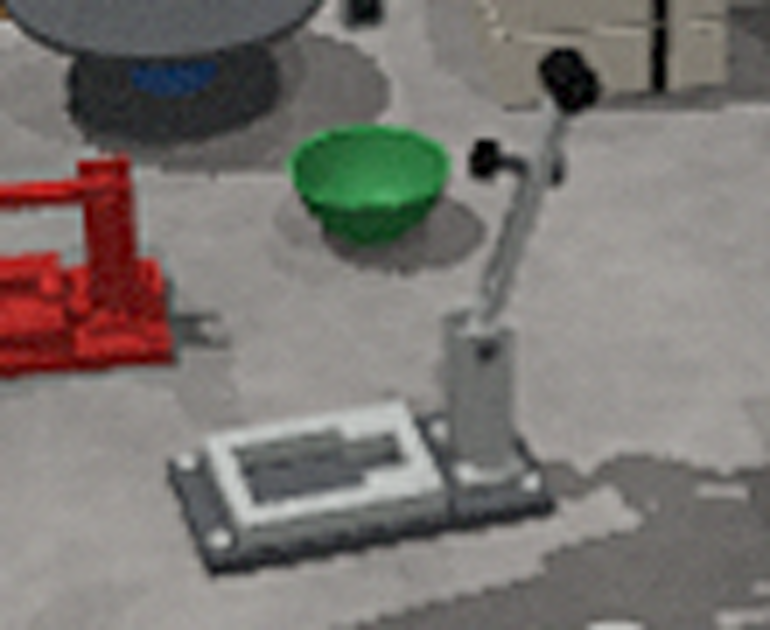

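```bash
cat > fix.py <<'E'
from h import *
import json,sys
np.set_printoptions(precision=4,suppress=True)
def fixture(im,w,box,th=150,dbg=None):
    x,y,X,Y=box; g=cv2.cvtColor(im,cv2.COLOR_BGR2GRAY)
    G=cv2.resize(g[y:Y,x:X],None,fx=4,fy=4,interpolation=cv2.INTER_CUBIC)
    m=(G>th).astype(np.uint8); m=cv2.morphologyEx(m,cv2.MORPH_OPEN,np.ones((9,9)))
    cs,h=cv2.findContours(m,cv2.RETR_CCOMP,cv2.CHAIN_APPROX_NONE)
    k=max([i for i in range(len(cs)) if h[0][i][3]<0],key=lambda i:cv2.contourArea(cs[i]))
    if dbg: cv2.imwrite(dbg,cv2.drawContours(cv2.cvtColor(G,cv2.COLOR_GRAY2BGR),cs,-1,(0,0,255),1))
    f=lambda c:np.array([onz(w,(p[0][0]/4+x-.375,p[0][1]/4+y-.375),.027)[:2] for p in c])*1000
    r=cv2.minAreaRect(f(cs[k]).astype(np.float32)); print("outer",r)
    holes=[i for i in range(len(cs)) if h[0][i][3]==k]
    if holes:
        j=max(holes,key=lambda i:cv2.contourArea(cs[i])); print("inner",cv2.minAreaRect(f(cs[j]).astype(np.float32)))
    return r
E
python3 - <<'E'
from fix import *
im=cv2.imread("pics/w6.png");w=json.load(open("w6.json"))
for th in (130,150,170):fixture(im,w,(285,95,365,230),th,"pics/f6.png")
E
```

```text
outer ((480.37860107421875, 208.19961547851562), (111.85496520996094, 84.79044342041016), 10.000750541687012)
inner ((480.4612121582031, 208.26043701171875), (89.34629821777344, 59.450130462646484), 10.148576736450195)
outer ((480.3096008300781, 208.21597290039062), (110.49070739746094, 83.83987426757812), 10.06274700164795)
inner ((480.82275390625, 208.15988159179688), (91.0264892578125, 60.56313705444336), 10.078566551208496)
outer ((480.2363586425781, 208.18499755859375), (108.99629211425781, 82.36784362792969), 10.025760650634766)
inner ((481.2152099609375, 208.21401977539062), (93.38496398925781, 62.060508728027344), 10.173310279846191)
```

View pics/f6.png

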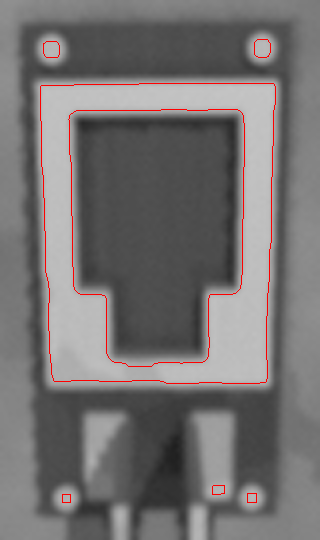

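```bash
python3 -m inch '-.038 -.0024 -.003 0 0 0 0;-.038 -.0024 -.003 0 0 0 0;-.038 -.0024 -.003 0 0 0 0;-.038 -.0024 -.003 0 0 0 0;-.038 -.0024 -.003 0 0 0 0;-.038 -.0024 -.003 0 0 0 0;-.038 -.0024 -.003 0 0 0 0;-.038 -.0024 -.003 0 0 0 0;-.038 -.0024 -.003 0 0 0 0;-.038 -.0024 -.003 0 0 0 0';python3 -m inch '-.038 -.0024 0 0 0 0 0;-.038 -.0024 0 0 0 0 0;-.038 -.0024 0 0 0 0 0;-.038 -.0024 0 0 0 0 0;0 0 0 0 0 .105 0;0 0 0 0 0 .105 0;0 0 0 0 0 .104 0;0 0 0 0 0 0 0;0 0 0 0 0 0 0'; python3 - <<'E'
from h import *
w=camera_info("wrist");cv2.imwrite("pics/w7.png",grab_frame("wrist"))
import json;json.dump({k:(v.tolist() if hasattr(v,"tolist") else v) for k,v in w.items()},open("w7.json","w"))
E
```

```text
time: 6.58
tool_pos: [0.5373, -0.1715, 0.322]
tool_rot: [0.001, 0.645, 0.764, 0.0]
contact_force: [0.5, -0.2, 0.7]
gripper_width: 0.998
time: 7.33
tool_pos: [0.553, -0.3209, 0.3212]
tool_rot: [0.0, 0.756, 0.655, -0.0]
contact_force: [-0.1, -1.0, 0.3]
gripper_width: 1.001
```

View pics/w7.png

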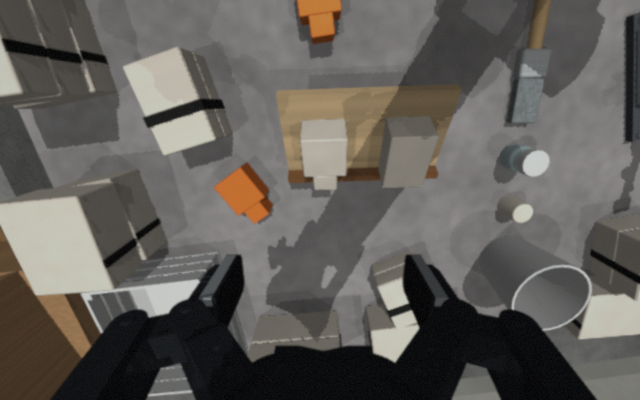

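```bash
python3 - <<'E'
from h import *
im=cv2.imread("pics/w7.png");crop(im,270,75,100,120,6,"pics/w7a.png");crop(im,370,75,100,120,6,"pics/w7b.png")
E
```

```text
(no output)
```

View pics/w7a.png

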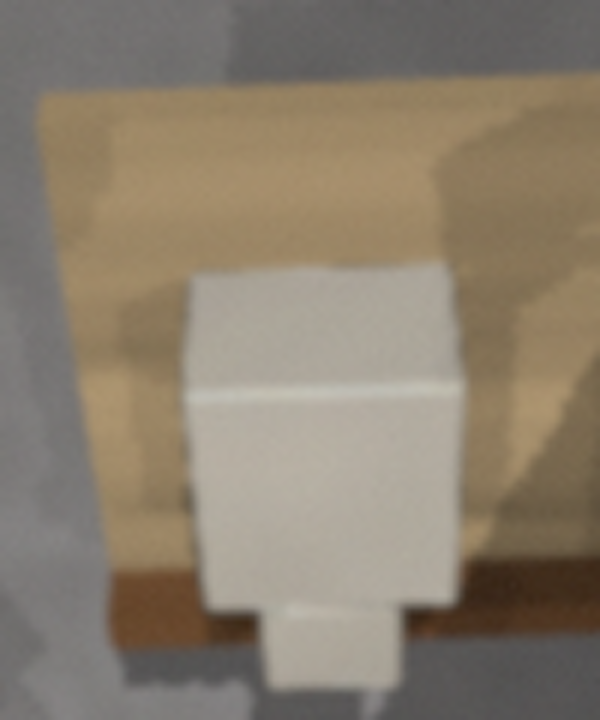

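View pics/w7b.png

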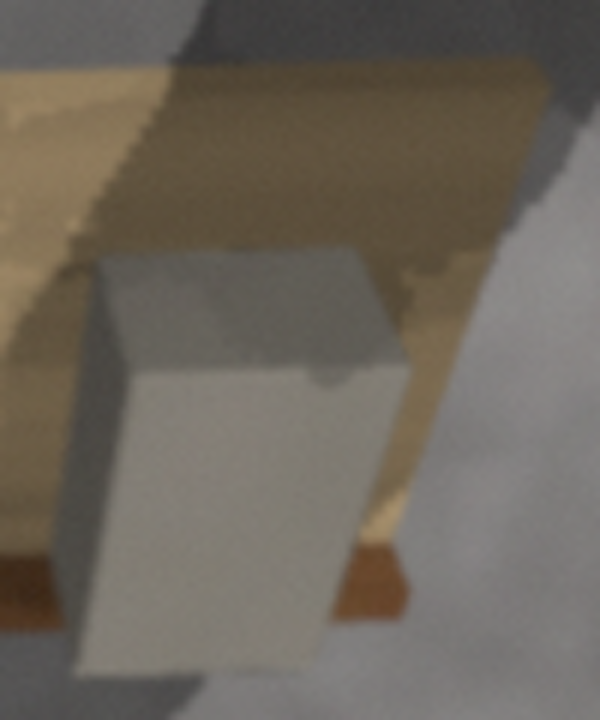

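```bash
cat > ins.py <<'E'
from h import *
import json
np.set_printoptions(precision=4,suppress=True)
w=json.load(open("w7.json"))
a=onz(w,(276.7,90.8),.110);b=onz(w,(461.7,85.8),.110)
yv=b-a;print("edge",a,b,"len",np.linalg.norm(yv));yv/=np.linalg.norm(yv);print("stand yaw",np.degrees(np.arctan2(-yv[0],yv[1])))
xh=np.array([yv[1],-yv[0],0]);c,s=np.cos(np.pi/6),.5
xs=c*xh-[0,0,s];n=s*xh+np.array([0,0,c])
bc=(a+b)/2+.07*xs;print("board centre",bc)
S=np.c_[xs,yv,n]
top=lambda p:(onplane(w,p,bc+.044*n,n)-bc)@S*1000
bot=lambda p:(onplane(w,p,bc,n)-bc)@S*1000
for nm,p in dict(upL=(301.2,141.7),upR=(347,138.7),shL=(304.7,176.3),shR=(345.8,175.8),noL=(314.7,189.7),noR=(336.7,188.8)).items(): print(nm,top(p))
for nm,p in dict(upbL=(301.7,120.3),upbR=(344.5,118.7)).items(): print(nm,bot(p))
for nm,p in dict(plUL=(392,137),plUR=(438,136)).items(): print(nm,top(p))
E
python3 ins.py
```

```text
edge [ 0.4493 -0.3617  0.11  ] [ 0.4739 -0.1454  0.11  ] len 0.2177504236006297
stand yaw -6.4970488817400724
board centre [ 0.5218 -0.2604  0.075 ]
upL [-28.4994 -81.7092  44.    ]
upR [-30.9764 -27.6911  44.    ]
shL [ 28.5089 -81.7477  44.    ]
shR [ 29.6386 -26.9092  44.    ]
noL [ 55.1938 -69.6478  44.    ]
noR [ 54.5449 -38.758   44.    ]
upbL [-28.895  -82.7098   0.    ]
upbR [-29.436  -27.7542   0.    ]
plUL [-31.6907  25.0017  44.    ]
plUR [-31.4591  79.0706  44.    ]
```

```bash
cat >> ins.py <<'E'
Rt=R.from_matrix(np.c_[yv,np.cross(-n,yv),-n])
tgt=lambda h:bc+S@np.array([.006,-.0545,h])
E
python3 - <<'E'
from ins import *
print(tgt(.014)); need(tgt(.11),Rt)
E
```

```text
edge [ 0.4493 -0.3617  0.11  ] [ 0.4739 -0.1454  0.11  ] len 0.2177504236006297
stand yaw -6.4970488817400724
board centre [ 0.5218 -0.2604  0.075 ]
upL [-28.4994 -81.7092  44.    ]
upR [-30.9764 -27.6911  44.    ]
shL [ 28.5089 -81.7477  44.    ]
shR [ 29.6386 -26.9092  44.    ]
noL [ 55.1938 -69.6478  44.    ]
noR [ 54.5449 -38.758   44.    ]
upbL [-28.895  -82.7098   0.    ]
upbR [-29.436  -27.7542   0.    ]
plUL [-31.6907  25.0017  44.    ]
plUR [-31.4591  79.0706  44.    ]
[ 0.5278 -0.3159  0.0841]
 shift [0.0025 0.0225 0.154 ] rotvec [ 0.5237 -0.0074 -0.0287]
```

```bash
python3 -m inch '0 0 0 .105 -.0015 -.0057 0;0 0 0 .105 -.0015 -.0057 0;0 0 0 .105 -.0015 -.0057 0;0 0 0 .105 -.0015 -.0057 0;0 0 0 .105 -.0015 -.0057 0;0 0 0 0 0 0 0;0 0 0 0 0 0 0';  python3 - <<'E'
from ins import *
need(tgt(.11),Rt,"###")
E
```

```text
time: 7.97
tool_pos: [0.5531, -0.3197, 0.319]
tool_rot: [-0.195, 0.72, 0.643, -0.172]
contact_force: [-0.1, 0.4, 0.1]
gripper_width: 0.998
edge [ 0.4493 -0.3617  0.11  ] [ 0.4739 -0.1454  0.11  ] len 0.2177504236006297
stand yaw -6.4970488817400724
board centre [ 0.5218 -0.2604  0.075 ]
upL [-28.4994 -81.7092  44.    ]
upR [-30.9764 -27.6911  44.    ]
shL [ 28.5089 -81.7477  44.    ]
shR [ 29.6386 -26.9092  44.    ]
noL [ 55.1938 -69.6478  44.    ]
noR [ 54.5449 -38.758   44.    ]
upbL [-28.895  -82.7098   0.    ]
upbR [-29.436  -27.7542   0.    ]
plUL [-31.6907  25.0017  44.    ]
plUR [-31.4591  79.0706  44.    ]
### shift [0.0006 0.0955 0.12  ] rotvec [-0.0025 -0.0019  0.0007]
```

```bash
python3 -m inch '0 .0239 .03 0 0 0 0;0 .0239 .03 0 0 0 0;0 .0239 .03 0 0 0 0;0 .0239 .03 0 0 0 0;0 0 0 0 0 0 0;0 0 0 0 0 0 0';  python3 - <<'E'
from ins import *
need(tgt(.014),Rt,"###")
cv2.imwrite("pics/w8.png",grab_frame("wrist"))
w=camera_info("wrist");print("tip axis",proj(w,[tgt(.014),tgt(.044)]))
P=lambda p:bc+S@(np.array(p)/1000)
print(proj(w,[P((-30,-54.5-28,44)),P((-30,-54.5+28,44)),P((30,-54.5+28,44)),P((30,-54.5-28,44))]))
json.dump({k:(v.tolist() if hasattr(v,"tolist") else v) for k,v in w.items()},open("w8.json","w"))
E
```

```text
time: 8.47
tool_pos: [0.5732, -0.322, 0.1687]
tool_rot: [-0.195, 0.721, 0.642, -0.173]
contact_force: [-0.6, -0.6, 0.9]
gripper_width: 1.003
edge [ 0.4493 -0.3617  0.11  ] [ 0.4739 -0.1454  0.11  ] len 0.2177504236006297
stand yaw -6.4970488817400724
board centre [ 0.5218 -0.2604  0.075 ]
upL [-28.4994 -81.7092  44.    ]
upR [-30.9764 -27.6911  44.    ]
shL [ 28.5089 -81.7477  44.    ]
shR [ 29.6386 -26.9092  44.    ]
noL [ 55.1938 -69.6478  44.    ]
noR [ 54.5449 -38.758   44.    ]
upbL [-28.895  -82.7098   0.    ]
upbR [-29.436  -27.7542   0.    ]
plUL [-31.6907  25.0017  44.    ]
plUR [-31.4591  79.0706  44.    ]
### shift [0.0006 0.003  0.0962] rotvec [-0.0043 -0.0029 -0.0011]
tip axis [[325.258  202.4204]
 [325.5292 214.8142]]
[[289.3081 171.5528]
 [361.9    171.4685]
 [358.785  241.2494]
 [292.1788 241.3244]]
```

View pics/w8.png

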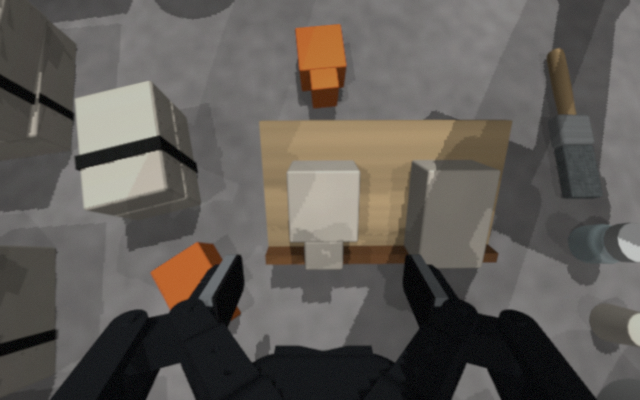

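```bash
python3 - <<'E'
from h import *
im=cv2.imread("pics/w8.png");crop(im,275,150,100,125,6,"pics/w8a.png")
g=cv2.cvtColor(im,cv2.COLOR_BGR2GRAY)
for r in (185,200,215,230): print(r,g[r,282:296],g[r,350:366])
E
```

```text
185 [123 122 122 121 121 132 151 160 164 165 166 165 164 166] [178 178 177 179 178 177 177 174 160 138 118 117 119 121 119 119]
200 [140 139 140 140 138 134 139 156 162 163 164 164 165 165] [176 175 176 175 176 177 173 166 149 135 134 133 133 133 133 133]
215 [135 135 136 134 135 131 133 144 154 161 163 162 161 162] [174 176 177 177 176 175 170 160 141 125 126 128 127 129 128 129]
230 [125 124 125 124 125 122 115 122 144 157 159 159 159 155] [164 165 170 174 177 175 163 140 120 112 112 112 112 112 112 113]
```

View pics/w8a.png

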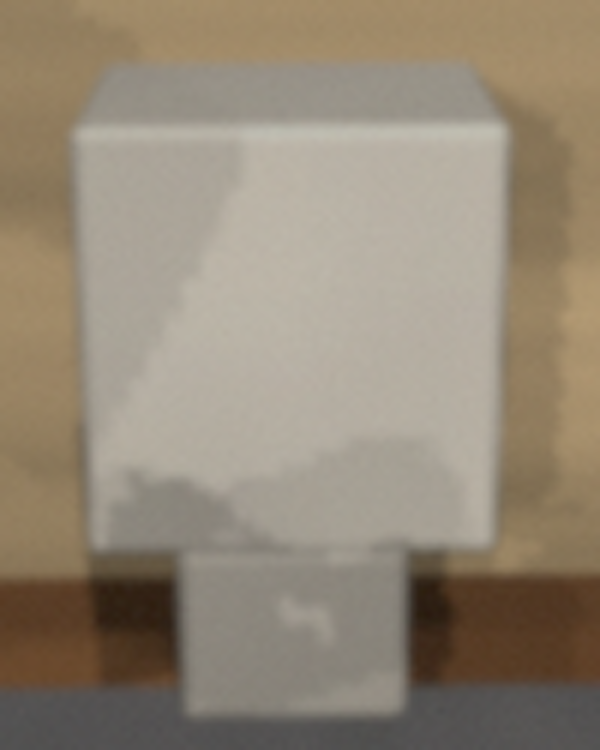

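```bash
python3 -m inch '-.001 .003 .02 -.004 -.003 -.001 0;0 0 .025 0 0 0 0;0 0 .02 0 0 0 0;0 0 .015 0 0 0 0;0 0 .010 0 0 0 0;0 0 .006 0 0 0 0;0 0 0 0 0 0 0';  python3 - <<'E'
from ins import *
need(tgt(.014),Rt,"###")
cv2.imwrite("pics/w9.png",grab_frame("wrist"))
crop(grab_frame("side"),270,180,120,110,6,"pics/s9.png")
E
```

```text
time: 9.1
tool_pos: [0.5299, -0.319, 0.0866]
tool_rot: [-0.19, 0.721, 0.643, -0.172]
contact_force: [-0.5, -0.1, -0.2]
gripper_width: 0.999
edge [ 0.4493 -0.3617  0.11  ] [ 0.4739 -0.1454  0.11  ] len 0.2177504236006297
stand yaw -6.4970488817400724
board centre [ 0.5218 -0.2604  0.075 ]
upL [-28.4994 -81.7092  44.    ]
upR [-30.9764 -27.6911  44.    ]
shL [ 28.5089 -81.7477  44.    ]
shR [ 29.6386 -26.9092  44.    ]
noL [ 55.1938 -69.6478  44.    ]
noR [ 54.5449 -38.758   44.    ]
upbL [-28.895  -82.7098   0.    ]
upbR [-29.436  -27.7542   0.    ]
plUL [-31.6907  25.0017  44.    ]
plUR [-31.4591  79.0706  44.    ]
### shift [ 0.0028 -0.001   0.0034] rotvec [ 0.0049  0.0025 -0.0017]
```

View pics/w9.png

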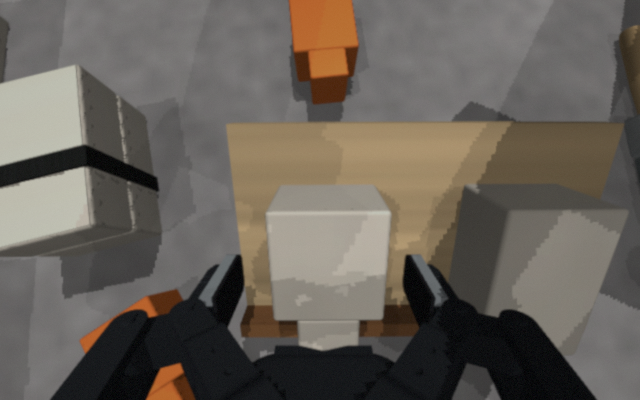

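View pics/s9.png

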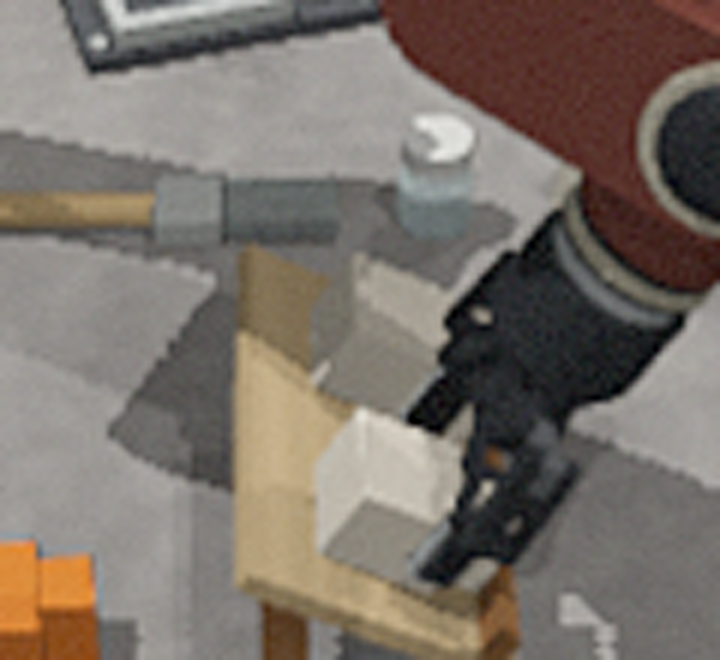

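```bash
python3 -m inch '.0018 0 .002 0 0 0 0;0 0 0 0 0 0 .1;0 0 0 0 0 0 .2;0 0 0 0 0 0 .3;0 0 0 0 0 0 1;0 0 0 0 0 0 1;0 0 0 0 0 0 1;0 0 0 0 0 0 1;0 0 0 0 0 0 1';  python3 - <<'E'
from h import *
cv2.imwrite("pics/w10.png",grab_frame("wrist"));print(state()["tool_pos"],state()["gripper_width"]*85)
E
```

```text
time: 9.95
tool_pos: [0.5292, -0.3166, 0.0835]
tool_rot: [-0.191, 0.721, 0.643, -0.172]
contact_force: [2.4, 0.5, 3.1]
gripper_width: 0.646
[ 0.52925978 -0.31663009  0.08351982] 54.65627039712829
```

View pics/w10.png

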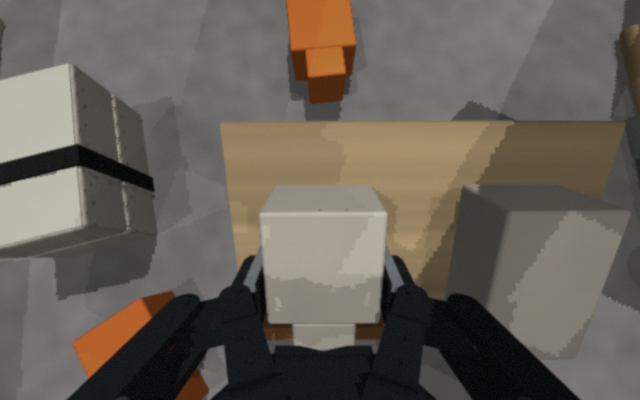

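```bash
python3 -m inch '0 0 -.01 0 0 0 1;0 0 -.02 0 0 0 1;0 0 -.025 0 0 0 1;0 0 -.03 0 0 0 1;0 0 -.03 0 0 0 1;0 0 -.03 0 0 0 1;0 0 0 0 0 0 1';  python3 - <<'E'
from h import *
im=grab_frame("wrist");cv2.imwrite("pics/w11.png",im);crop(im,230,170,190,180,4,"pics/w11a.png")
E
```

```text
time: 10.58
tool_pos: [0.6042, -0.3257, 0.2149]
tool_rot: [-0.187, 0.722, 0.644, -0.171]
contact_force: [0.9, -0.4, -0.1]
gripper_width: 0.641
```

View pics/w11.png

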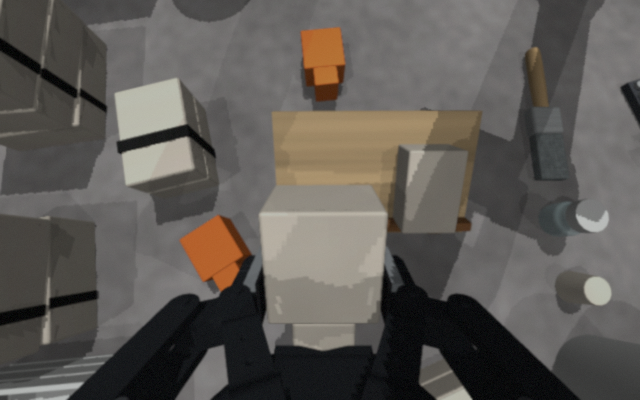

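View pics/w11a.png

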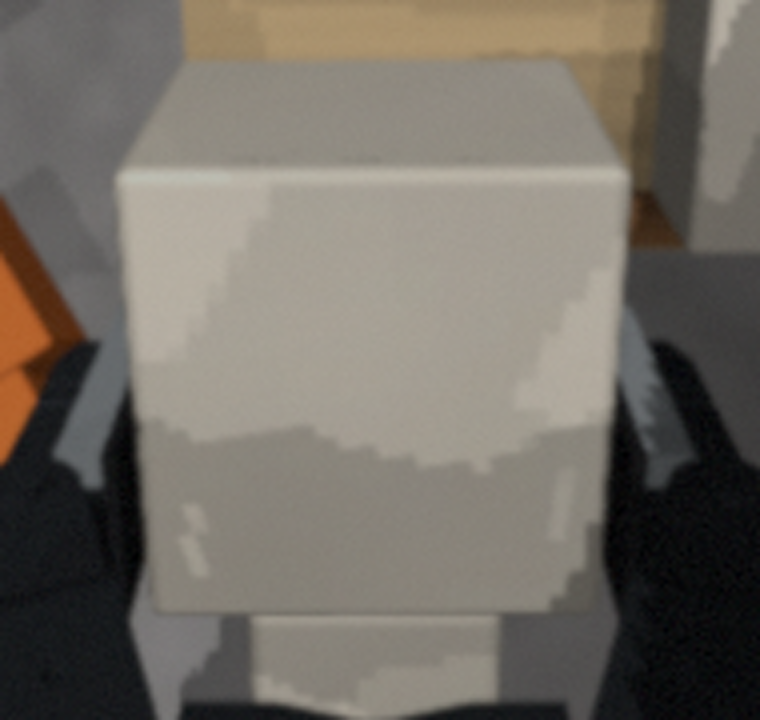

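```bash
python3 - <<'E'
from h import *
np.set_printoptions(precision=4,suppress=True)
w=camera_info("wrist");st=state();T=Q(st["tool_rot"])
def seg(a,b,L):
    o,d1=ray(w,a);_,d2=ray(w,b)
    # depth along camera axis equal
    z=Q(w["rotation"]).apply([0,0,1]);d1=d1/(d1@z);d2=d2/(d2@z);D=L/np.linalg.norm(d1-d2)
    m=o+D*(d1+d2)/2; return T.inv().apply(m-st["tool_pos"]),T.inv().apply((d2-d1)/np.linalg.norm(d2-d1))
for n,a,b in(("top",(259.5,213),(387,213)),("sh",(268.25,322.5),(381.25,322.5)),("bot",(276.25,185.5),(372,185.5))): print(n,*seg(a,b,.056))
E
```

```text
top [-0.0004 -0.0375 -0.0278] [ 1.     -0.0012  0.0009]
sh [ 0.0004  0.0195 -0.0311] [ 1.     -0.0011  0.0009]
bot [ 0.0001 -0.0375  0.0156] [ 1.     -0.0012  0.0009]
```

```bash
python3 -m inch '0 0 -.03 -.1 0 0 1;0 0 -.03 -.1 0 0 1;0 0 0 -.1 0 0 1;0 0 0 -.1 0 0 1;0 0 0 -.1 0 0 1;0 0 0 -.02 0 -.1 1;0 0 0 0 0 -.1 1;0 0 0 0 0 -.09 1;0 0 0 0 0 0 1';  python3 - <<'E'
from h import *
need([.476,.2074,.27],down(np.radians(100.05)))
E
```

```text
time: 11.38
tool_pos: [0.6255, -0.3267, 0.2584]
tool_rot: [-0.003, 0.642, 0.767, -0.001]
contact_force: [-0.5, 1.1, -2.5]
gripper_width: 0.648
 shift [ 0.5521 -0.053  -0.0095] rotvec [-0.0058 -0.0033  0.0019]
```

```bash
python3 -m inch '.02 -.006 -.001 0 0 0 1;.03 -.006 -.001 0 0 0 1;.04 -.006 -.001 0 0 0 1;.04 -.006 -.001 0 0 0 1;.04 -.006 -.001 0 0 0 1;.04 -.006 -.001 0 0 0 1;.04 -.006 -.001 0 0 0 1;.04 -.005 -.001 0 0 0 1;.04 -.005 0 0 0 0 1;.04 -.001 0 0 0 0 1'; python3 -m inch '.04 0 0 0 0 0 1;.04 0 0 0 0 0 1;.04 0 0 0 0 0 1;.03 0 0 0 0 0 1;.02 0 0 0 0 0 1;.01 0 0 0 0 0 1;0 0 0 0 0 0 1;0 0 0 0 0 0 1'; python3 - <<'E'
from h import *
need([.476,.2074,.09],down(np.radians(100.05)))
E
```

```text
time: 12.22
tool_pos: [0.508, 0.029, 0.2678]
tool_rot: [-0.002, 0.643, 0.766, -0.002]
contact_force: [1.6, 0.2, -2.2]
gripper_width: 0.647
time: 12.88
tool_pos: [0.4784, 0.2041, 0.2687]
tool_rot: [-0.0, 0.642, 0.767, -0.002]
contact_force: [-0.5, -0.6, -2.0]
gripper_width: 0.645
 shift [ 0.004  -0.0011  0.1787] rotvec [-0.0033  0.0018  0.0006]
```

```bash
python3 -m inch '.002 -.001 .03 -.003 .002 0 1;.002 0 .035 0 0 0 1;0 0 .035 0 0 0 1;0 0 .035 0 0 0 1;0 0 .03 0 0 0 1;0 0 .015 0 0 0 1;0 0 0 0 0 0 1;0 0 0 0 0 0 1'; python3 - <<'E'
from h import *
need([.476,.2074,.027],down(np.radians(100.05)))
w=camera_info("wrist");im=grab_frame("wrist");cv2.imwrite("pics/w12.png",im);crop(im,230,130,190,200,3.9,"pics/w12a.png")
import json;json.dump({k:(v.tolist() if hasattr(v,"tolist") else v) for k,v in w.items()},open("w12.json","w"))
c,s=np.cos(np.radians(10.05)),np.sin(np.radians(10.05))
F=lambda x,y,z:[.4676+c*x-s*y,.2059+s*x+c*y,z]
print("frame top uphill corners, pocket corners pred",proj(w,[F(-.043,-.042,.027),F(-.043,.042,.027),F(-.0315,-.0295,.027),F(-.0315,.0295,.027)]))
E
```

```text
time: 13.55
tool_pos: [0.477, 0.2071, 0.089]
tool_rot: [-0.001, 0.643, 0.766, -0.0]
contact_force: [1.1, -0.1, -2.4]
gripper_width: 0.645
 shift [ 0.0004 -0.0008  0.062 ] rotvec [-0.0008 -0.0007 -0.0012]
frame top uphill corners, pocket corners pred [[266.15152348 148.21019011]
 [382.07498449 148.23568497]
 [284.0809057  163.84737055]
 [364.11067003 163.86086694]]
```

View pics/w12a.png

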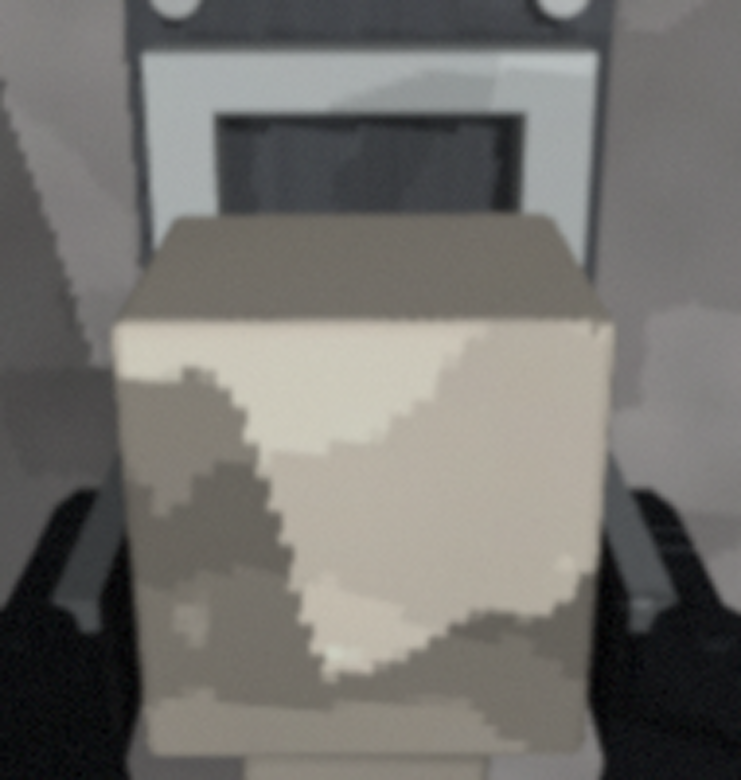

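```bash
python3 - <<'E'
from h import *
import json
np.set_printoptions(precision=4,suppress=True)
w=json.load(open("w12.json"));c,s=np.cos(np.radians(10.05)),np.sin(np.radians(10.05))
def f(p,z): 
    q=onz(w,p,z)[:2]-[.4676,.2059]; return np.array([c*q[0]+s*q[1],-s*q[0]+c*q[1]])*1000
print("frame",f((266.7,142.8),.027),f((383.8,142.8),.027))
print("pocket",f((285.1,159.2),.027),f((364.4,159.2),.027))
for z in(.072,.0734,.075): print("ins bottom",f((275.6,185.6),z),f((370.5,185.6),z))
print("ins top",f((230+117/3.9,130+323/3.9),.089+.0285),f((230+612/3.9,130+323/3.9),.089+.0285))
t=np.array([.477,.2071])-[.4676,.2059];print("tcp",c*t[0]+s*t[1],-s*t[0]+c*t[1])
E
```

```text
frame [-46.8826 -41.3581] [-46.9053  42.9856]
pocket [-34.9553 -28.6014] [-34.9669  29.5506]
ins bottom [-27.8334 -28.7977] [-27.8387  27.1905]
ins bottom [-28.238  -28.5534] [-28.2433  26.9438]
ins bottom [-28.7005 -28.2742] [-28.7057  26.6619]
ins top [-28.6438 -28.3377] [-28.6446  27.0249]
tcp 0.009465173931363393 -0.0004587836625667709
```

```bash
cat > snap.py <<'E'
from h import *
import sys,json
n=sys.argv[1]; w=camera_info("wrist");print(state()["tool_pos"],Q(state()["tool_rot"]).as_matrix()[:,2].round(4),np.abs(state()["joint_vel"]).max())
im=grab_frame("wrist");cv2.imwrite(f"pics/{n}.png",im)
json.dump({k:(v.tolist() if hasattr(v,"tolist") else v) for k,v in w.items()},open(n+".json","w"))
E
python3 -m inch '0 0 0 0 0 0 1;0 0 0 0 0 0 1'; python3 snap.py w13; python3 -m inch '0 0 -.03 0 0 0 1;0 0 -.04 0 0 0 1;0 0 -.03 0 0 0 1;0 0 0 0 0 0 1;0 0 0 0 0 0 1;0 0 0 0 0 0 1;0 0 0 0 0 0 1'; python3 snap.py w14
python3 - <<'E'
from h import *
crop(cv2.imread("pics/w13.png"),230,110,190,120,4,"pics/w13a.png")
crop(cv2.imread("pics/w14.png"),260,120,130,90,6,"pics/w14a.png")
E
```

```text
time: 13.77
tool_pos: [0.479, 0.2087, 0.0924]
tool_rot: [0.001, 0.642, 0.767, 0.003]
contact_force: [-0.3, -0.2, -1.8]
gripper_width: 0.645
[0.47901723 0.20874187 0.09236104] [ 0.0055  0.0026 -1.    ] 0.0059660826524255105
time: 14.4
tool_pos: [0.476, 0.2082, 0.1881]
tool_rot: [-0.001, 0.642, 0.767, -0.0]
contact_force: [1.4, -0.6, -2.9]
gripper_width: 0.646
[0.47600746 0.20824314 0.188081  ] [-1.6e-03  8.0e-04 -1.0e+00] 0.012601541340441058
```

View pics/w13a.png

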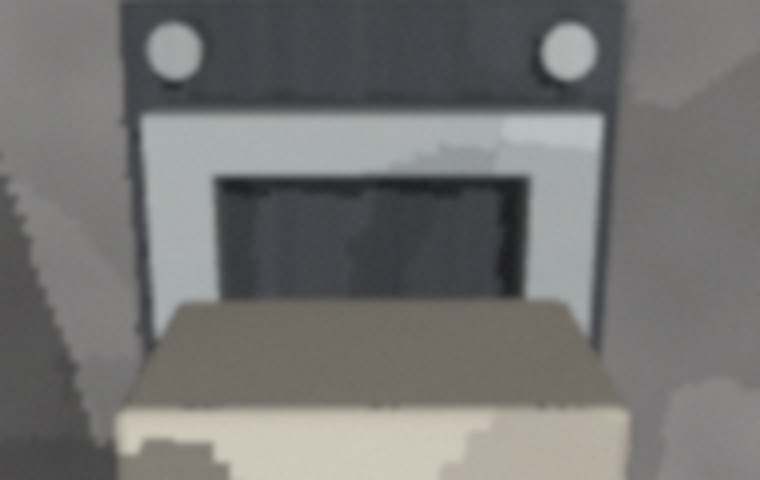

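View pics/w14a.png

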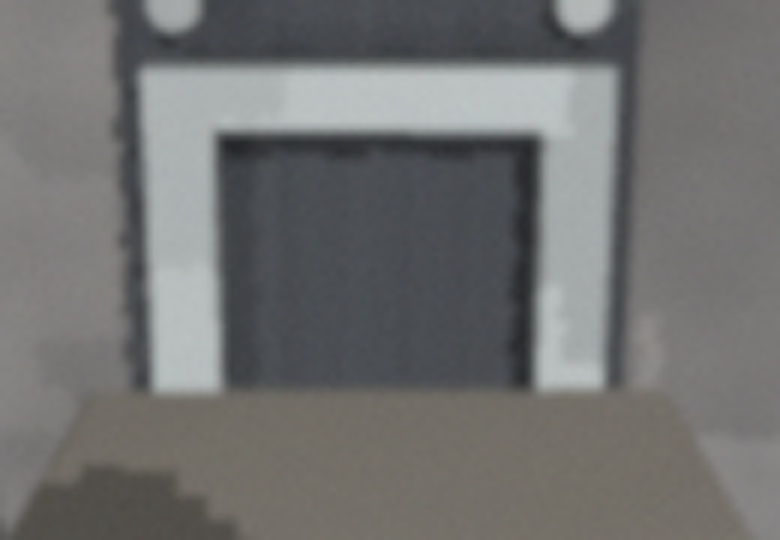

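```bash
for i in 1 2 3 4 5 6; do python3 -m inch '0 0 0 0 0 0 1' | sed -n 2,3p;  python3 - <<'E'
from h import *
w=camera_info("wrist");s=state();print("   j",s["joint_pos"].round(4),"cam",w["origin"].round(4),Q(w["rotation"]).as_matrix()[:,2].round(4))
E
done
```

```text
tool_pos: [0.4761, 0.2082, 0.188]
tool_rot: [-0.001, 0.642, 0.767, -0.0]
   j [ 2.6840e-01 -1.7070e-01  1.8999e+00  1.2000e-03  1.4140e+00 -1.4793e+00] cam [0.3942 0.193  0.3306] [ 0.3169  0.0581 -0.9467]
tool_pos: [0.4764, 0.2083, 0.1885]
tool_rot: [-0.001, 0.642, 0.767, 0.0]
   j [ 2.6830e-01 -1.7090e-01  1.8992e+00  1.3000e-03  1.4140e+00 -1.4793e+00] cam [0.3944 0.193  0.3311] [ 0.3177  0.0583 -0.9464]
tool_pos: [0.4767, 0.2084, 0.189]
tool_rot: [-0.0, 0.642, 0.767, 0.0]
   j [ 2.6840e-01 -1.7120e-01  1.8986e+00  1.2000e-03  1.4140e+00 -1.4793e+00] cam [0.3946 0.1931 0.3315] [ 0.3185  0.0585 -0.9461]
tool_pos: [0.4769, 0.2085, 0.1895]
tool_rot: [-0.0, 0.642, 0.767, 0.001]
   j [ 2.6840e-01 -1.7150e-01  1.8981e+00  1.2000e-03  1.4141e+00 -1.4793e+00] cam [0.3947 0.1931 0.3319] [ 0.3192  0.0587 -0.9459]
tool_pos: [0.4771, 0.2085, 0.1898]
tool_rot: [-0.0, 0.642, 0.767, 0.001]
   j [ 2.6830e-01 -1.7180e-01  1.8978e+00  1.2000e-03  1.4141e+00 -1.4793e+00] cam [0.3948 0.1931 0.3322] [ 0.3197  0.0588 -0.9457]
tool_pos: [0.4772, 0.2085, 0.1899]
tool_rot: [0.0, 0.642, 0.767, 0.001]
   j [ 2.6840e-01 -1.7190e-01  1.8977e+00  1.2000e-03  1.4141e+00 -1.4793e+00] cam [0.3948 0.1931 0.3323] [ 0.32    0.0589 -0.9456]
```

```bash
python3 -m inch '0 0 0 0 0 0 1;0 0 0 0 0 0 1;0 0 0 0 0 0 1;0 0 0 0 0 0 1'; python3 snap.py w15;python3 - <<'E'
from h import *
import json
np.set_printoptions(precision=4,suppress=True)
crop(cv2.imread("pics/w15.png"),260,120,130,90,6,"pics/w15a.png")
c,s=np.cos(np.radians(10.05)),np.sin(np.radians(10.05))
def f(w,p,z): 
    q=onz(w,p,z)[:2]-[.4676,.2059]; return np.array([c*q[0]+s*q[1],-s*q[0]+c*q[1]])*1000
w=json.load(open("w13.json"));g=lambda u,v:(230+u/4,110+v/4)
print("13 frame",f(w,g(140,114),.027),f(w,g(604,114),.027),"pocket",f(w,g(215,177),.027),f(w,g(529,177),.027),"ins",f(w,g(181,301),.0924-.0155),f(w,g(564,301),.0924-.0155))
w=json.load(open("w14.json"));g=lambda u,v:(260+u/6,120+v/6)
print("14 frame",f(w,g(137,67),.027),f(w,g(617,66),.027),"pocket",f(w,g(216,135),.027),f(w,g(540,135),.027),"ins",f(w,g(92,391),.1881-.0155),f(w,g(668,391),.1881-.0155))
E
```

```text
time: 15.28
tool_pos: [0.4771, 0.2085, 0.19]
tool_rot: [0.0, 0.642, 0.767, 0.001]
contact_force: [-0.2, -0.4, -2.7]
gripper_width: 0.653
[0.47714154 0.20853284 0.19001393] [ 0.0015  0.0017 -1.    ] 0.0012196623559939104
13 frame [-46.7934 -41.7597] [-46.9509  42.5841] pocket [-35.2996 -28.6134] [-35.4029  29.47  ] ins [-26.1302 -27.4629] [-26.2191  28.3562]
14 frame [-46.6565 -41.9349] [-47.058   42.4585] pocket [-34.8362 -28.3638] [-34.991   29.3068] ins [-29.2218 -27.4852] [-29.3634  28.588 ]
```

View pics/w15a.png

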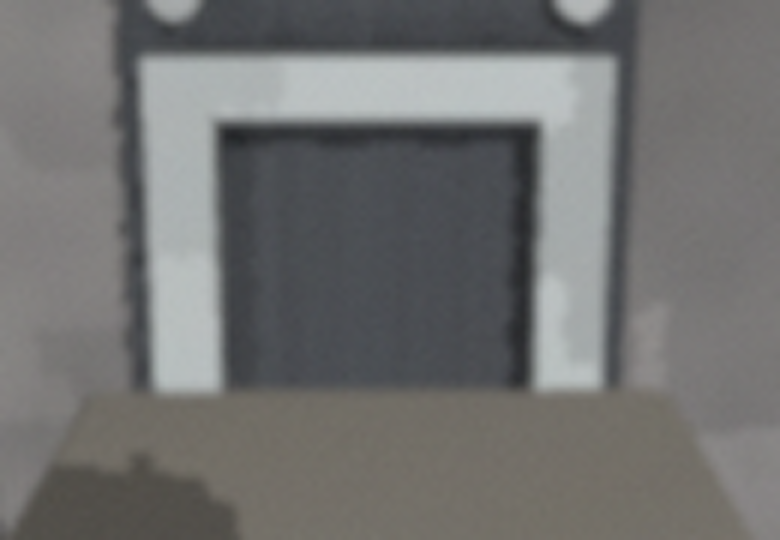

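```bash
python3 - <<'E'
from h import *
need([.4718,.2074,.065],down(np.radians(100.2)))
E
```

```text
shift [-0.0004 -0.0057  0.125 ] rotvec [ 0.0018 -0.0014 -0.0013]
```

```bash
python3 -m inch '0 -.0029 .02 0 0 0 1;0 -.0028 .025 0 0 0 1;0 0 .025 0 0 0 1;0 0 .02 0 0 0 1;0 0 .015 0 0 0 1;0 0 .01 0 0 0 1;0 0 .005 0 0 0 1;0 0 .005 0 0 0 1;0 0 0 0 0 0 1;0 0 0 0 0 0 1'; python3 -m inch '0 0 0 0 0 0 1;0 0 0 0 0 0 1;0 0 0 0 0 0 1;0 0 0 0 0 0 1;0 0 0 0 0 0 1;0 0 0 0 0 0 1;0 0 0 0 0 0 1;0 0 0 0 0 0 1'; python3 snap.py w16;python3 - <<'E'
from h import *
need([.4718,.2074,.0275],down(np.radians(100.2)))
crop(cv2.imread("pics/w16.png"),230,110,190,120,4,"pics/w16a.png")
E
```

```text
time: 16.17
tool_pos: [0.4723, 0.2079, 0.0658]
tool_rot: [0.0, 0.642, 0.767, 0.002]
contact_force: [1.0, 0.3, -1.6]
gripper_width: 0.649
time: 16.83
tool_pos: [0.4717, 0.2077, 0.065]
tool_rot: [-0.0, 0.642, 0.767, 0.001]
contact_force: [0.2, 1.3, -3.1]
gripper_width: 0.64
[0.47167727 0.20773638 0.06495181] [ 0.0014  0.0017 -1.    ] 0.0020676235057283656
 shift [-0.0004 -0.      0.0375] rotvec [ 0.0016 -0.0014 -0.0014]
```

View pics/w16a.png

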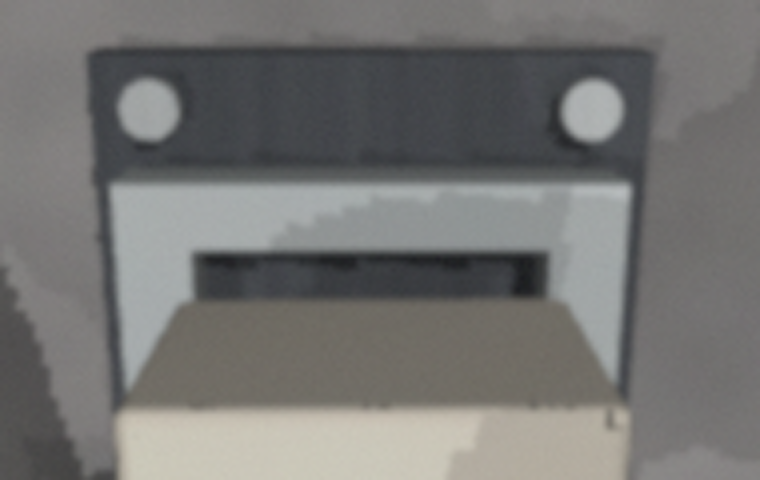

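```bash
python3 - <<'E'
from h import *
import json
np.set_printoptions(precision=4,suppress=True)
c,s=np.cos(np.radians(10.2)),np.sin(np.radians(10.2))
def f(w,p,z): 
    q=onz(w,p,z)[:2]-[.4640,.2057]; return np.array([c*q[0]+s*q[1],-s*q[0]+c*q[1]])*1000
w=json.load(open("w16.json"));g=lambda u,v:(230+u/4,110+v/4)
print("frame",f(w,g(108,181),.027),f(w,g(631,181),.027),"pocket",f(w,g(192,253),.027),f(w,g(548,253),.027),"ins",f(w,g(181,301),.065-.0155),f(w,g(564,301),.065-.0155))
E
```

```text
frame [-43.5925 -42.2145] [-43.5833  42.0016] pocket [-31.6909 -29.2856] [-31.6798  29.2105] ins [-30.0204 -27.5998] [-30.0068  28.2742]
```

```bash
python3 -m inch '-.0004 0 .004 .001 -.001 -.001 1;0 0 .004 0 0 0 1;0 0 .004 0 0 0 1;0 0 .004 0 0 0 1;0 0 .003 0 0 0 1;0 0 .002 0 0 0 1;0 0 .002 0 0 0 1;0 0 .002 0 0 0 1;0 0 0 0 0 0 1;0 0 0 0 0 0 1'; python3 snap.py w17;python3 - <<'E'
from h import *
need([.4718,.2074,.0275],down(np.radians(100.2)))
crop(cv2.imread("pics/w17.png"),230,110,190,120,4,"pics/w17a.png")
E
```

```text
time: 17.72
tool_pos: [0.4718, 0.2074, 0.0399]
tool_rot: [0.0, 0.642, 0.767, 0.0]
contact_force: [-0.2, 0.5, -2.1]
gripper_width: 0.645
[0.47180766 0.2073649  0.03994959] [ 6.e-04  5.e-04 -1.e+00] 0.003939463147983024
 shift [ 0.     -0.0001  0.0126] rotvec [ 0.0009 -0.0004 -0.0003]
```

View pics/w17a.png

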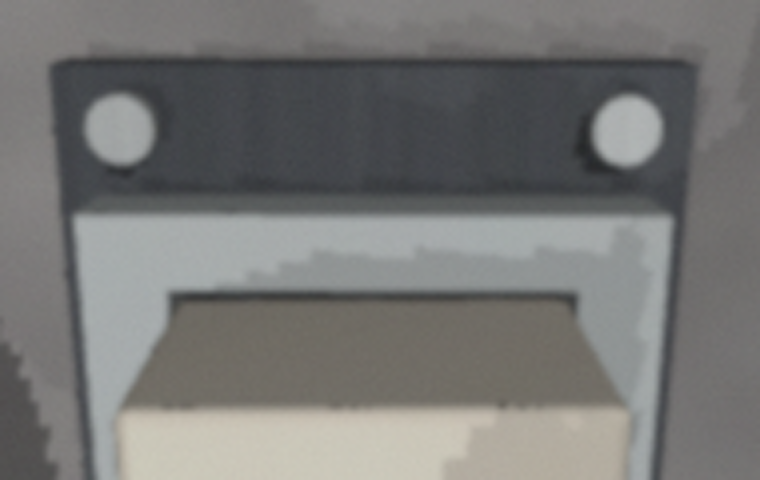

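```bash
python3 -m inch '0 0 .002 0 0 0 1;0 0 .002 0 0 0 1;0 0 .002 0 0 0 1;0 0 .002 0 0 0 1;0 0 0 0 0 0 1;0 0 0 0 0 0 1;0 0 0 0 0 0 1'; python3 -m inch '0 0 .001 0 0 0 1;0 0 .001 0 0 0 1;0 0 .001 0 0 0 1;0 0 0 0 0 0 1;0 0 0 0 0 0 1;0 0 0 0 0 0 1'
```

```text
time: 18.35
tool_pos: [0.4718, 0.2074, 0.0319]
tool_rot: [0.0, 0.642, 0.767, 0.0]
contact_force: [0.6, 0.4, -2.5]
gripper_width: 0.644
time: 18.85
tool_pos: [0.4718, 0.2074, 0.029]
tool_rot: [0.0, 0.642, 0.767, 0.0]
contact_force: [-0.2, -0.4, -3.0]
gripper_width: 0.647
```

```bash
python3 -m inch '0 0 .001 0 0 0 1;0 0 0 0 0 0 1;0 0 0 0 0 0 1;0 0 .001 0 0 0 1;0 0 0 0 0 0 1;0 0 0 0 0 0 1'; python3 -m inch '0 0 .001 0 0 0 1;0 0 0 0 0 0 1;0 0 0 0 0 0 1;0 0 0 0 0 0 1'; python3 snap.py w18;python3 - <<'E'
from h import *
crop(cv2.imread("pics/w18.png"),220,110,200,240,2.5,"pics/w18a.png")
E
```

```text
time: 19.35
tool_pos: [0.4717, 0.2073, 0.0269]
tool_rot: [0.0, 0.642, 0.767, 0.0]
contact_force: [0.0, 0.1, -3.3]
gripper_width: 0.644
time: 19.68
tool_pos: [0.4718, 0.2074, 0.026]
tool_rot: [0.0, 0.642, 0.767, 0.0]
contact_force: [0.8, -0.3, -2.6]
gripper_width: 0.645
[0.47177891 0.20737778 0.02595144] [ 6.e-04  5.e-04 -1.e+00] 0.0008087869579245868
```

View pics/w18a.png

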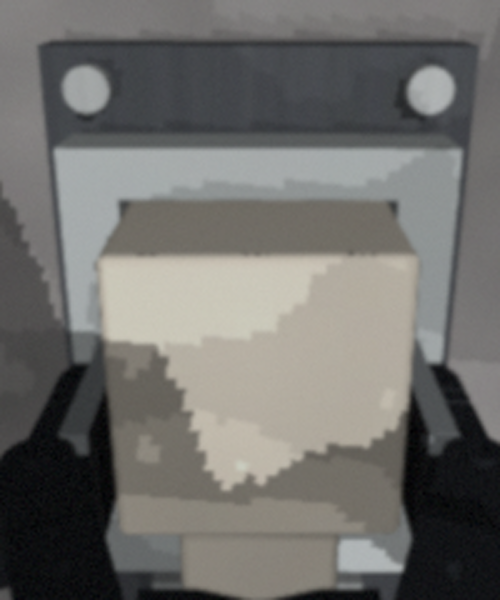

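```bash
for i in 1; do python3 -m inch '0 0 .0008 0 0 0 1;0 0 0 0 0 0 1;0 0 0 0 0 0 1;0 0 0 0 0 0 1'; done;  python3 -m inch '0 0 .0008 0 0 0 1;0 0 0 0 0 0 1;0 0 0 0 0 0 1;0 0 0 0 0 0 1'
```

```text
time: 20.07
tool_pos: [0.4718, 0.2074, 0.0252]
tool_rot: [0.0, 0.642, 0.767, 0.0]
contact_force: [-0.2, 0.1, -2.1]
gripper_width: 0.646
time: 20.4
tool_pos: [0.4718, 0.2074, 0.0243]
tool_rot: [0.0, 0.642, 0.767, 0.0]
contact_force: [-0.9, 0.4, -2.3]
gripper_width: 0.644
```

```bash
python3 -m inch '0 0 .0008 0 0 0 1;0 0 0 0 0 0 1;0 0 0 0 0 0 1;0 0 0 0 0 0 1';  python3 -m inch '0 0 .0008 0 0 0 1;0 0 0 0 0 0 1;0 0 0 0 0 0 1;0 0 0 0 0 0 1';python3 snap.py w19;python3 - <<'E'
from h import *
crop(cv2.imread("pics/w19.png"),220,110,200,240,2.5,"pics/w19a.png")
crop(grab_frame("side"),265,145,80,50,10,"pics/s19.png")
E
```

```text
time: 20.73
tool_pos: [0.472, 0.2074, 0.024]
tool_rot: [0.0, 0.642, 0.767, 0.001]
contact_force: [-2.1, -0.7, 3.3]
gripper_width: 0.647
time: 21.07
tool_pos: [0.4721, 0.2074, 0.024]
tool_rot: [0.0, 0.642, 0.767, 0.0]
contact_force: [-6.4, -2.2, 8.9]
gripper_width: 0.651
[0.47207216 0.20744507 0.02403931] [ 5.e-04  4.e-04 -1.e+00] 0.000783699302189214
```

View pics/s19.png

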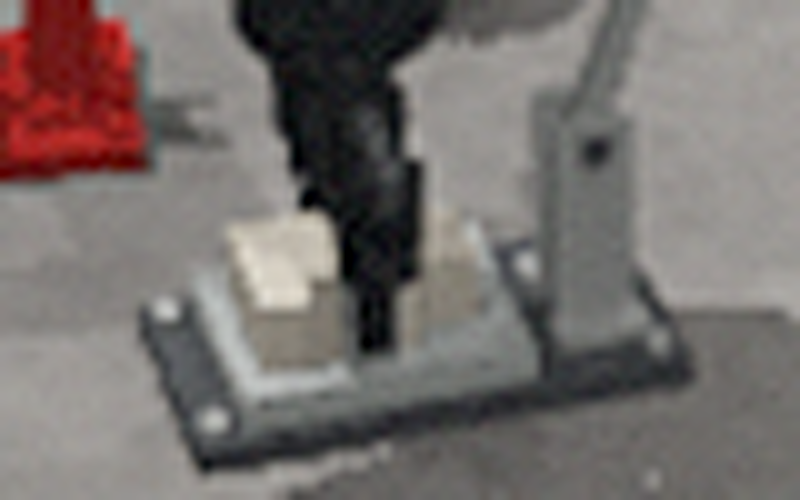

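View pics/w19a.png

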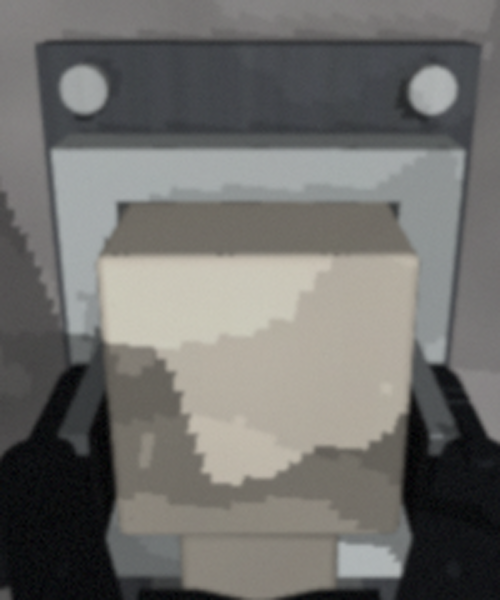

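```bash
python3 -m inch '0 0 -.0008 0 0 0 1;0 0 0 0 0 0 .9;0 0 0 0 0 0 .3;0 0 0 0 0 0 0;0 0 0 0 0 0 0;0 0 0 0 0 0 0;0 0 0 0 0 0 0;0 0 0 0 0 0 0'; python3 snap.py w20;python3 - <<'E'
from h import *
crop(cv2.imread("pics/w20.png"),200,110,240,240,2.5,"pics/w20a.png")
E
```

```text
time: 21.83
tool_pos: [0.4718, 0.2074, 0.0235]
tool_rot: [0.0, 0.642, 0.767, 0.0]
contact_force: [-0.2, -0.8, 0.9]
gripper_width: 0.998
[0.47178685 0.20735772 0.02348289] [ 6.e-04  5.e-04 -1.e+00] 0.0012256438253594284
```

View pics/w20a.png

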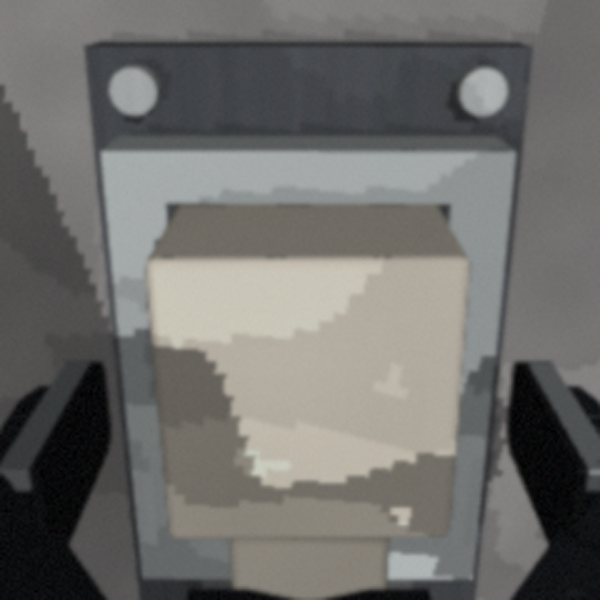

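```bash
python3 -m inch '0 0 -.01 0 0 0 0;0 0 -.02 0 0 0 0;0 0 -.03 0 0 0 0;0 0 -.04 0 0 0 0;0 0 -.04 0 0 0 0;0 0 -.04 0 0 0 0;0 0 -.03 0 0 0 0;0 0 0 0 0 0 0;0 0 0 0 0 0 0;0 0 0 0 0 0 0'; python3 -m inch '0 0 0 0 0 0 0;0 0 0 0 0 0 0;0 0 0 0 0 0 0;0 0 0 0 0 0 0;0 0 0 0 0 0 0;0 0 0 0 0 0 0'; python3 snap.py w21;python3 - <<'E'
from h import *
crop(cv2.imread("pics/w21.png"),270,90,110,150,5,"pics/w21a.png")
crop(grab_frame("side"),265,145,80,50,10,"pics/s21.png")
E
```

```text
time: 22.72
tool_pos: [0.4713, 0.2071, 0.2333]
tool_rot: [-0.0, 0.642, 0.767, 0.0]
contact_force: [0.3, -0.5, -0.7]
gripper_width: 0.996
time: 23.22
tool_pos: [0.4715, 0.2073, 0.2332]
tool_rot: [-0.0, 0.642, 0.767, 0.0]
contact_force: [0.3, 0.1, -0.2]
gripper_width: 1.003
[0.47154336 0.20726526 0.23319815] [-0.e+00  4.e-04 -1.e+00] 0.004357253267221041
```

View pics/w21a.png

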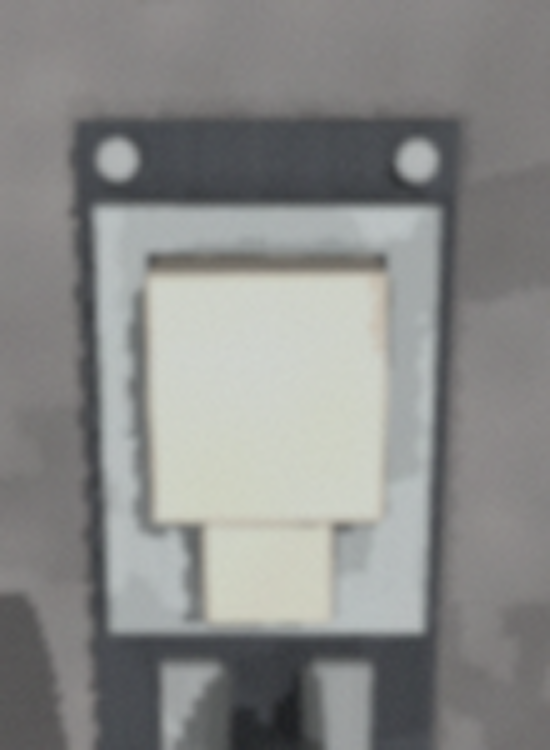

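View pics/s21.png

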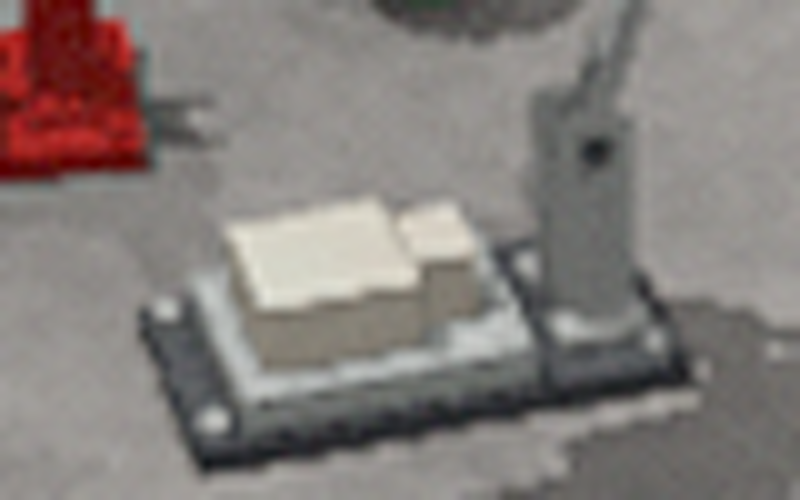

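```bash
python3 - <<'E'
from h import *
import json
w=json.load(open("w21.json"));a=np.radians(10.2);c,s=np.cos(a),np.sin(a)
F=lambda x,y,z:[.4640+(c*x-s*y)/1e3,.2057+(s*x+c*y)/1e3,z/1e3]
pr=lambda P:((proj(w,P)-[270,90])*5+2).round(0).tolist()
print("frame",pr([F(-43,-42,27),F(-43,42,27),F(69,42,27),F(69,-42,27)]))
for z in (52,56,59): print(z,pr([F(-30,-28,z),F(-30,28,z),F(30,28,z),F(30,-28,z),F(56,-16,z),F(56,16,z)]))
s2=camera_info("side")
print("side",((proj(s2,[F(-30,-28,56),F(-30,28,56),F(30,-28,56),F(56,-16,56),F(-43,-42,27),F(69,-42,27)])-[265,145])*10+4.5).round(0).tolist())
E
```

```text
frame [[95.0, 209.0], [441.0, 209.0], [424.0, 637.0], [111.0, 637.0]]
52 [[145.0, 278.0], [391.0, 278.0], [383.0, 528.0], [152.0, 527.0], [203.0, 627.0], [332.0, 627.0]]
56 [[144.0, 280.0], [392.0, 280.0], [385.0, 533.0], [151.0, 533.0], [202.0, 633.0], [333.0, 633.0]]
59 [[143.0, 282.0], [393.0, 282.0], [386.0, 537.0], [150.0, 537.0], [202.0, 638.0], [333.0, 638.0]]
side [[268.0, 313.0], [230.0, 230.0], [427.0, 284.0], [486.0, 254.0], [246.0, 406.0], [541.0, 351.0]]
```

```bash
python3 -m inch '0 0 -.03 0 0 0 0;0 0 -.04 0 0 0 0;0 .03 0 0 0 0 0;0 .04 0 0 0 0 0;0 .035 0 0 0 0 0;0 .025 0 0 0 0 0;0 .01 0 0 0 0 0;0 0 0 0 0 0 0;0 0 0 0 0 0 0;0 0 0 0 0 0 0'; python3 -m inch '0 0 0 0 0 0 0;0 0 0 0 0 0 0;0 0 0 0 0 0 0;0 0 0 0 0 0 0;0 0 0 0 0 0 0;0 0 0 0 0 0 0'; python3 snap.py w22;python3 - <<'E'
from h import *
need([.6097,.2316,.21],down(np.radians(100.1)))
w=camera_info("wrist");print(proj(w,[[.6101,.2320,.232]]))
E
```

```text
time: 24.15
tool_pos: [0.6084, 0.232, 0.3039]
tool_rot: [-0.0, 0.641, 0.767, 0.0]
contact_force: [0.1, 0.4, 0.2]
gripper_width: 1.002
time: 24.65
tool_pos: [0.6093, 0.232, 0.3038]
tool_rot: [0.0, 0.642, 0.767, 0.0]
contact_force: [0.4, -0.5, -0.3]
gripper_width: 0.999
[0.60927463 0.23196774 0.3037992 ] [ 8.e-04  6.e-04 -1.e+00] 0.0035476502852103313
 shift [-0.0005  0.0002  0.0937] rotvec [ 0.0008 -0.0004  0.0015]
[[323.34057558 211.61743585]]
```

View pics/w22.png

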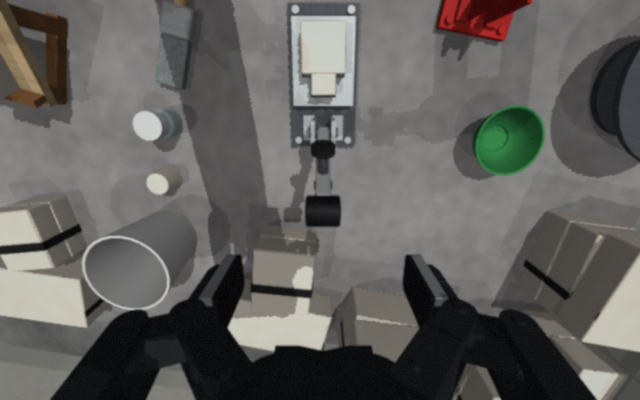

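```bash
python3 -m inch '0 0 .03 0 0 0 0;0 0 .03 0 0 0 .2;0 0 .02 0 0 0 .3;0 0 .013 0 0 0 .4;0 0 0 0 0 0 .5;0 0 0 0 0 0 .6;0 0 0 0 0 0 .8;0 0 0 0 0 0 1;0 0 0 0 0 0 1;0 0 0 0 0 0 1'; python3 -m inch '0 0 0 0 0 0 1;0 0 0 0 0 0 1;0 0 0 0 0 0 1;0 0 0 0 0 0 1'; python3 snap.py w23
```

```text
time: 25.53
tool_pos: [0.6102, 0.2318, 0.2123]
tool_rot: [0.001, 0.642, 0.767, 0.001]
contact_force: [-0.1, -2.2, 0.3]
gripper_width: 0.321
time: 25.87
tool_pos: [0.6102, 0.2318, 0.2123]
tool_rot: [0.001, 0.642, 0.767, 0.001]
contact_force: [-0.8, -4.2, 4.9]
gripper_width: 0.315
[0.61022449 0.23183477 0.21225228] [ 3.e-03  5.e-04 -1.e+00] 0.0011126762748165785
```

View pics/w23.png

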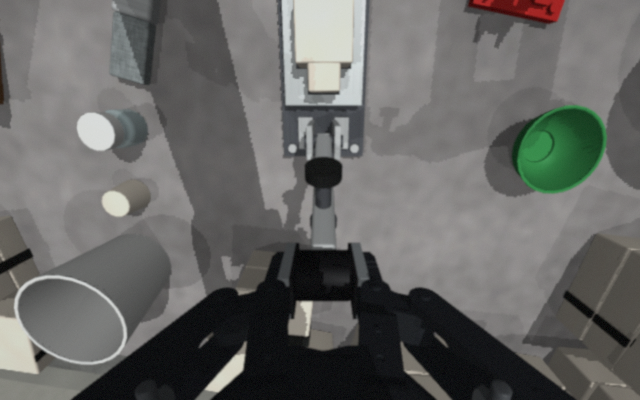

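```bash
python3 -m inch '0 -.0203 -.0054 0 0 0 1;0 -.0208 -.0025 0 0 0 1;0 -.021 .0004 0 0 0 1;0 -.0207 .0034 0 0 0 1;0 -.02 .0062 0 0 0 1;0 0 0 0 0 0 1;0 0 0 0 0 0 1'; python3 -m inch '0 -.019 .0089 0 0 0 1;0 -.0175 .0115 0 0 0 1;0 -.0158 .0138 0 0 0 1;0 -.0137 .0159 0 0 0 1;0 -.0113 .0177 0 0 0 1;0 0 0 0 0 0 1;0 0 0 0 0 0 1'; python3 -m inch '0 -.0087 .0191 0 0 0 1;0 -.006 .0201 0 0 0 1;0 0 0 0 0 0 1;0 0 0 0 0 0 1;0 0 0 0 0 0 1';python3 - <<'E'
from h import *
crop(grab_frame("side"),255,110,110,90,7,"pics/s24.png")
E
```

```text
time: 26.5
tool_pos: [0.5078, 0.2136, 0.21]
tool_rot: [0.001, 0.641, 0.767, 0.001]
contact_force: [-2.3, -4.7, 6.8]
gripper_width: 0.316
time: 27.08
tool_pos: [0.431, 0.1999, 0.1397]
tool_rot: [-0.001, 0.641, 0.767, -0.001]
contact_force: [-1.4, -3.5, -2.8]
gripper_width: 0.318
time: 27.5
tool_pos: [0.4179, 0.1977, 0.1016]
tool_rot: [-0.0, 0.642, 0.767, -0.0]
contact_force: [2.4, -2.5, -5.5]
gripper_width: 0.319
```

View pics/s24.png

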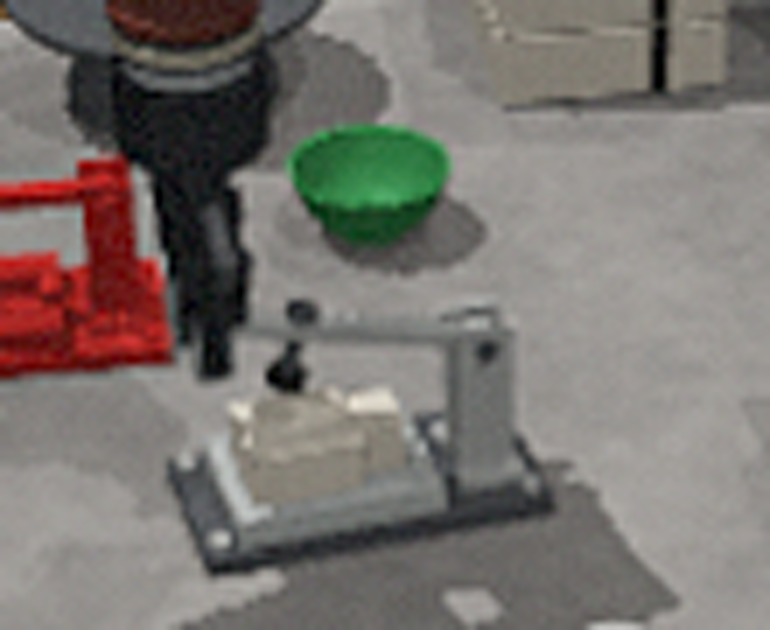

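```bash
python3 -m inch '0 -.0015 .01 0 0 0 1;0 -.0015 .01 0 0 0 1;0 0 .005 0 0 0 1;0 0 0 0 0 0 1;0 0 0 0 0 0 1;0 0 0 0 0 0 1'; python3 -m inch '0 0 .002 0 0 0 1;0 0 .002 0 0 0 1;0 0 0 0 0 0 1;0 0 0 0 0 0 1;0 0 0 0 0 0 1'; python3 -m inch '0 0 .0015 0 0 0 1;0 0 0 0 0 0 1;0 0 0 0 0 0 1;0 0 0 0 0 0 1'
```

```text
time: 28.05
tool_pos: [0.415, 0.1971, 0.077]
tool_rot: [0.0, 0.642, 0.767, 0.0]
contact_force: [-1.9, -2.8, -1.3]
gripper_width: 0.313
time: 28.47
tool_pos: [0.4149, 0.1971, 0.073]
tool_rot: [0.0, 0.641, 0.767, 0.0]
contact_force: [-3.9, -5.3, 1.2]
gripper_width: 0.32
time: 28.8
tool_pos: [0.4149, 0.1971, 0.0717]
tool_rot: [0.0, 0.642, 0.767, 0.0]
contact_force: [-5.9, -5.5, 1.7]
gripper_width: 0.318
```

```bash
python3 -m inch '0 0 .001 0 0 0 1;0 0 0 0 0 0 1;0 0 0 0 0 0 1;0 0 0 0 0 0 .7;0 0 0 0 0 0 .3;0 0 0 0 0 0 0;0 0 0 0 0 0 0;0 0 0 0 0 0 0;0 0 0 0 0 0 0;0 0 0 0 0 0 0'; python3 snap.py w25; python3 - <<'E'
from h import *
crop(grab_frame("side"),265,145,80,50,10,"pics/s25.png")
E
```

```text
time: 29.63
tool_pos: [0.415, 0.1973, 0.0701]
tool_rot: [0.0, 0.642, 0.767, 0.001]
contact_force: [-0.4, 0.0, -0.4]
gripper_width: 1.0
[0.41501923 0.1972986  0.0700654 ] [ 9.e-04  9.e-04 -1.e+00] 0.002169000539113282
```

View pics/w25.png

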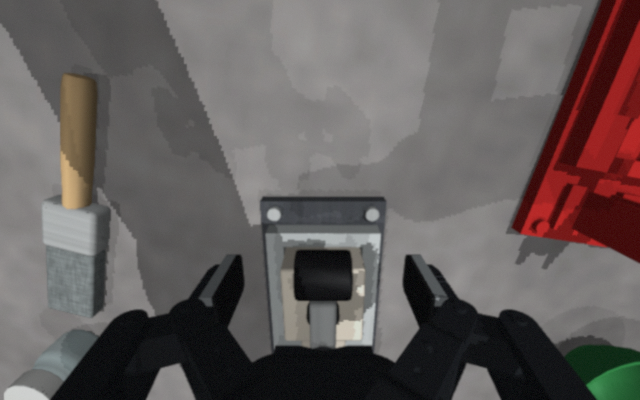

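View pics/s25.png

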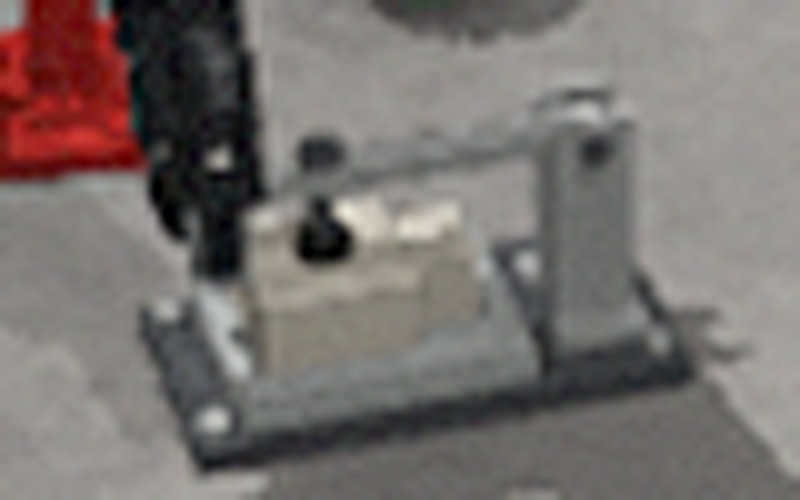

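Released; the pad is on the insert. Retreat straight up and check everything.

```bash
python3 -m inch '0 0 -.02 0 0 0 0;0 0 -.03 0 0 0 0;0 0 -.04 0 0 0 0;0 0 -.04 0 0 0 0;0 0 -.04 0 0 0 0;0 0 -.03 0 0 0 0;0 -.03 0 0 0 0 0;0 -.02 0 0 0 0 0;0 0 0 0 0 0 0;0 0 0 0 0 0 0'; python3 -m inch '0 0 0 0 0 0 0;0 0 0 0 0 0 0;0 0 0 0 0 0 0;0 0 0 0 0 0 0;0 0 0 0 0 0 0;0 0 0 0 0 0 0'; python3 snap.py w26; python3 - <<'E'
from h import *
s=grab_frame("side");cv2.imwrite("pics/side26.png",s);crop(s,265,145,80,50,10,"pics/s26.png");cv2.imwrite("pics/scene26.png",grab_frame("scene"))
crop(cv2.imread("pics/w26.png"),250,150,160,200,3,"pics/w26a.png")
a=np.radians(10.2)
i=camera_info("side")
for th in(-.03,0,.03):
    x=.1-.15*np.cos(th);print(th,((proj(i,[[.464+x*np.cos(a),.2057+x*np.sin(a),.09+.15*np.sin(th)]])-[265,145])*10+4.5).round())
E
```

```text
time: 30.57
tool_pos: [0.3653, 0.1882, 0.2701]
tool_rot: [0.0, 0.641, 0.767, 0.001]
contact_force: [0.1, -0.2, -0.2]
gripper_width: 1.0
time: 31.07
tool_pos: [0.3657, 0.1882, 0.2697]
tool_rot: [-0.0, 0.642, 0.767, 0.0]
contact_force: [-1.2, 0.3, -0.1]
gripper_width: 1.001
[0.36570796 0.18819608 0.26971978] [ 1.e-04  4.e-04 -1.e+00] 0.0037612127908166404
-0.03 [[191. 214.]]
0 [[190. 203.]]
0.03 [[190. 193.]]
```

View pics/s26.png

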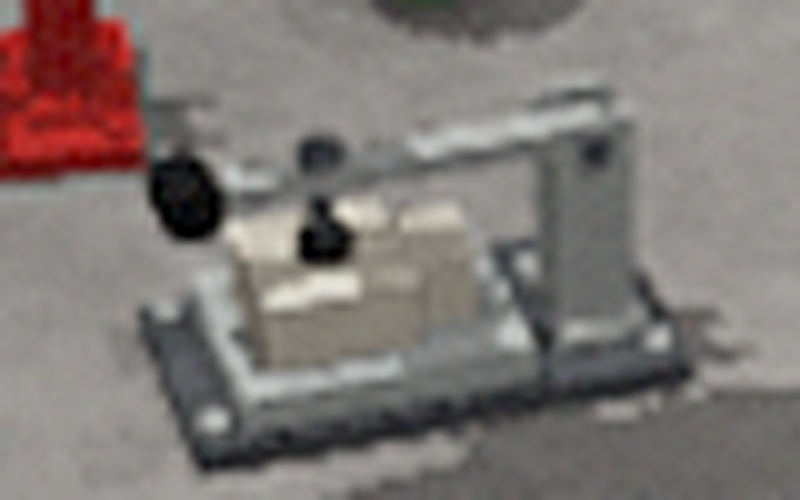

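View pics/scene26.png

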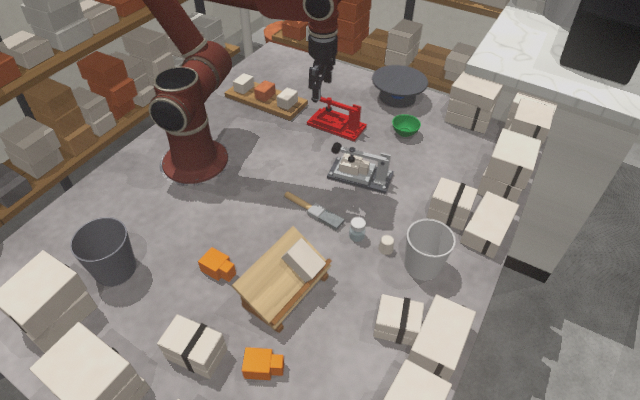

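View pics/w26a.png

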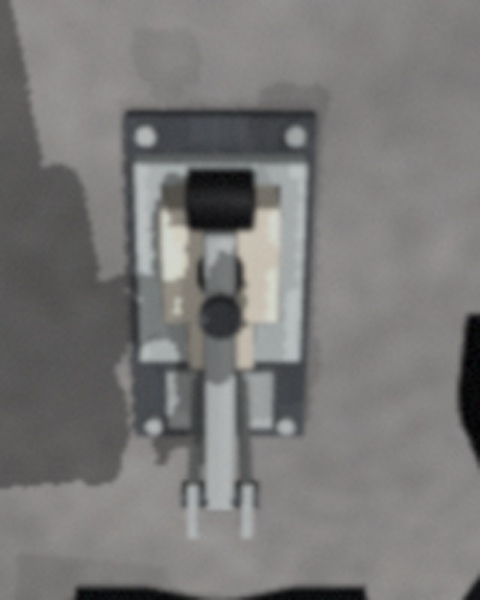

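```bash
python3 - <<'E'
from plant import *
print(job_done())
E
```

```text
the job is handed in; nothing more can be done
None
```

The job is handed in, after about 31 s of the 72 s allowed. I swung the clamp open over centre and took the narrow-nosed insert off the sloping stand. I lowered it, held, into the pocket until it touched the floor, then let go, brought the clamp arm back over and released it. Then I withdrew the robot.

**Last checks:**
- **Insert:** it sits square in the pocket, and its top face is no higher than the 56 mm expected when home. The wrist picture showed it about 1.5 mm towards the robot from the predicted place. This is within the clearance and the 4 mm limit, and part of it may be measuring error.
- **Clamp:** in the side picture the rubber pad rests on the insert and the grip is at a joint angle of about 0 ± 0.02 rad.
- **Everything else:** the plain block, jar, plug, bowl, mould, brush and look-alikes look unmoved. I compared them by eye only.
- **Robot:** it is clear of everything, and the contact force is about zero.

**Checks that disagreed:**
- **Fixture position:** the first wrist measurement was about 3.6 mm off along x, because the arm was still settling when the picture was taken. I measured again with the arm at rest before lowering the insert, and used that.
- **Contact height:** the insert touched down 3.5 mm lower than my estimate of the insert's position in the gripper. I put that down to error in the estimate, since the height after release fits a seated insert.

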